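# Put the boxed soaps away in the enamel caddy

### The arm

A 6-joint arm with a two-finger parallel gripper is mounted at the origin on the work surface. World frame = base frame: x ahead of the robot, y to its left, z up, the work surface at z = 0. Lengths are in mm, angles in rad, forces in N, time in s.
With the tool pointing down it reaches from about 250 to 775 mm from the base axis. Payload 4 kg.
Tool frame: the origin (TCP) lies at the very end of the fingers, on their centre line; the grasp point (between the pads) lies 19 mm behind it; z points along the fingers, y is the line along which they close (so a half turn about z gives the same grasp; the last joint's range is limited). The gripper opens to 85 mm and grips with 20 to 120 N. Pads are 22 mm wide; open, the fingers measure 114 mm over their backs; the gripper's body (76 mm by 85 mm) begins 54 mm behind the grasp point. The pads swing forward as they close: fully open they stand 13 mm farther back than shut.
Start: joints at [0.997, 0.087, 1.371, -0, 1.684, -0.103], TCP at [249.491, 490.176, 231.341] pointing down, gripper open.
Joint ranges: [-3.1, 3.1], [-0.76, 2.03], [0.27, 2.55], [-1.08, 4.22], [0.17, 2.65], [-2.57, 2.57]. Speed limits (rad/s): [2.79, 2.79, 3.14, 3.14, 3.14, 3.14].

### API

Orientations are given as a unit quaternion [x, y, z, w].
In Python, from station import telemetry, grab_frame, get_calibration, job_done gives the robot as it stands.
- The arm moves only by the tool carry_out, never from a script. Its argument "plan" is a list of rows, each an object with "linear": the shift along the world's x, y, z scaled (see below), a list of three; "yaw": the turn about the world's z scaled (see below); "grip": the closure, from -1 (fully open) to 1 (shut), so that 0 is half open. In form: [{"linear": [x, y, z], "yaw": yaw, "grip": grip}, ...]. A call has exactly 5 rows; each row is the pose to reach, as a shift and turn from the pose commanded when the call began, turning the shorter way round; what a row does not reach only later rows make up. The controller multiplies each number of a shift by 0.5 m and each number of a turn by 180 degrees. A row lasts 1/12 s, in which the tool goes at most 41.7 mm and 7.16 degrees, less where a joint would pass 70% of its speed; a pose out of reach is approached as far as the arm can. A call with a number of a shift or a turn outside -1 to 1 is refused whole. A call with a gripper value outside its range is refused whole. The fingers move at their own pace and stop on an object; "grip_force" is the grip in N (left out, the last holds). Time passes only in rows, so rows that repeat a pose let the fingers close, or fill a call up. It gives the time, the measured TCP pose, the force, the opening and the grip force at its end, in the units of the state.
- telemetry.get_state(): the state, without advancing time (a new reading comes with each control period).
- grab_frame(name): name is "side" or "top" or "wrist"; returns (picture, depth): 420x560x3 uint8, red, green, blue; 420x560 float32, mm along the optical axis (not along the pixel's ray), 0 where there is no reading.
- get_calibration(name): a dict with "intrinsics" (3x3 intrinsics, pixels), "k1" (the pictures are not rectified: a ray, as slopes to the right and down, at radius r is drawn at 1 + k1 r^2 times it, then the intrinsics apply), "pose" (4x4, takes a point from camera to world coordinates). Camera axes: x right, y down, z forward; pixel columns grow to the right and rows downward; lengths in mm; the calibration is good to about 2 mm. A picture is of the moment at which its call begins: read the wrist's pose just before it. get_calibration takes no time and is no camera call; for the wrist camera it gives the pose at the moment of the call.
- job_done(): hands the job in; it is judged then, once.
The state is a dict: "t": time; "joint_positions": joint angles; "qvel": joint speeds; "tau": joint torques, N m; "ee_pos": TCP position; "tool_rot": TCP orientation; "contact_force": force on the tool from outside, world axes, zero at the start; "wrist_torque": the same for the moment, N m; "width": opening from 0.0 (shut) to 1.0 (fully open); "grasp_force": force on a finger pad.
Only numpy, scipy, OpenCV 4.12 (cv2) and the standard library are available. Lean on these libraries where they do the work, as an engineer would, in place of code of your own. Each camera call takes 0.05 s, during which the arm holds its last target. There are 200 camera calls.

### The job

Pull out the caddy's drawer, lay every soap carton upright in it in the painted interlocking pattern, one carton within each outline and turned the way the outline runs; fill the back row of three first, and any cartons left over go in the front row. Then push the drawer fully shut and swing the red-knobbed catch all the way over to lock it, never throwing the catch while the drawer is open, and leave the other things on the vanity where they stand.

Things in the scene. Friction and masses are not known exactly. Their poses are not given: they have to be found in the camera images.
- carton1: Upright cardboard soap carton, 80 long (own x) by 50 wide (own y), body 40 high, green band round the middle; a carry ridge 60 long, 12 thick and 30 high stands along the middle of its top (own x), so the ridge spans 40 to 70 above the underside and is the place to pinch it. Origin: centre of the underside; z up. About 130 g. Five cartons are alike; one or more may be absent.
- carton2: Soap carton like carton1 (same size, axes and origin).
- carton3: Soap carton like carton1 (same size, axes and origin).
- carton4: Soap carton like carton1 (same size, axes and origin).
- carton5: Soap carton like carton1 (same size, axes and origin).
- drawer (a joint): Drawer of the white enamel caddy: 0 = shut, 0.178 m = fully out, towards the robot (caddy's -x); about 2 N moves it and it stays where left. Its floor is a wooden slab with the five painted outlines; walls stand 30 above the slab, the front panel 38. Battens 4 wide, 10 high stand across the slab between the rows and between the two front outlines, 4 to 6 clear of each outline.
- layer (a point): Centre of the slab's top face, 20 above the vanity top; moves with the drawer; x to the caddy's back, y to the left. Centres of the 80 x 50 outlines in this frame: back row, long side along x: (31, -60), (31, 0), (31, 60); front row, long side along y: (-46, -46), (-46, 46). Back outlines are 10 apart; walls inside at x +-78, y +-93; battens at x -15, and at y 0 in front of it.
- pull (a point): Point to grasp on the drawer's pull, an upright steel tab sticking out of the middle of the front panel: 12 thick (y), 60 long (x), from 30 to 64 above the vanity top; the point is 47 above the vanity top, 42 in front of the panel and 18 behind the tab's front end. Panel top is 58 above the vanity top. Moves with the drawer.
- mouth (a point): Fixed point of the caddy: vanity-top level under the middle of its open mouth; x points into the caddy (away from the robot), y left, z up. The caddy is 180 deep (x 0 to 180), 212 wide, 120 high and bolted down.
- catch (a joint): Swing catch on the caddy's roof: 0 = unlocked (red knob leaning to +y, left), 1.3 rad = locked (knob leaning to -y, its steel dog hanging down in front of the drawer panel). Turns about an axis along the caddy's x at y +30, z 132 in the frame of point mouth. Stays where it is left; about 1 to 2 N at the knob moves it. It has end stops.
- catch_knob (a point): Centre of the catch's red ball knob, 26 in diameter, on a 10 thick arm, 70 from the turning axis, 30 behind the caddy's mouth (x +30 in point mouth's frame). Unlocked it is about 45 to the left of the axis and 54 above it, locked 40 to the right and 58 above.
- cup: Clear plastic cup, 72 across, 90 high, standing among the cartons; origin centre of the underside. Leave alone.
- soap_dish: Grey ceramic dish 110 x 80 with a bar of soap, 36 high; origin centre of the underside. Leave alone.
- hair_pick: Wooden hair pick, about 175 long, lying flat, 12 high; origin under its head. Leave alone.
- clipper: Steel hair clipper, about 150 long, 45 wide, 40 high; origin under its middle. Leave alone.
Things that resemble listed ones, but are neither listed nor needed, are in the scene too. What is shaped like the carton3 but yellow is not meant.

How it is judged:
By the outcome, as a careful person would: the job done as asked, in the order asked, and still so for the second after the job is handed in, with the robot touching nothing.
Of carton1, carton2, carton3, carton4, carton5 only 3 to 5 are there at a start; the rules pass over those that are not, and their reading is None.
At some moment in a run one of carton1, carton2, carton3, carton4, carton5 may be knocked a few centimetres aside while the robot is not near it.
It also fails if it takes over 210 s, if anything falls off the work surface, if the arm or the gripper's body presses on something with over 40 N, if the wrist force passes 120 N, or if a joint passes its speed limit or range.

## Working session

There is one attempt and no reset: what is moved stays moved. The work goes in short steps, Python scripts to look and compute and a tool call to move; the robot and the scene stay as the last step left them, time stands still between calls to the robot, and variables do not carry over. Pictures are saved under pics/ and viewed, at most 14 in all, crops included, and the job is handed in when it is done.

Besides the shell and the picture viewer there is one more tool, called after "Call:" by a JSON object that holds its "op" and its "data". carry_out: Moves the arm, as the interface text tells. Shifts and turns lie within -1 to 1; 1 stands for 0.5 m of shift or 180 degrees of turn. Its arguments: {"type":"object","properties":{"plan":{"type":"array","items":{"type":"object","properties":{"linear":{"type":"array","items":{"type":"number"}},"yaw":{"type":"number"},"grip":{"type":"number"}}}},"grip_force":{"type":"number"}},"required":["plan"]}

```bash
ls; mkdir -p pics
cat > h.py <<'E'
import numpy as np, cv2
from station import telemetry, grab_frame, get_calibration, job_done
def snap(name, tag):
    c=get_calibration(name); p,d=grab_frame(name)
    cv2.imwrite(f'pics/{tag}.png',p[:,:,::-1]); np.savez(f'pics/{tag}.npz',p=p,d=d,K=c['intrinsics'],k1=c['k1'],T=c['pose'])
    return p,d,c
def load(tag):
    z=np.load(f'pics/{tag}.npz'); return z['p'],z['d'],dict(intrinsics=z['K'],k1=float(z['k1']),pose=z['T'])
def cloud(d,c):
    K=np.array(c['intrinsics']); h,w=d.shape
    u,v=np.meshgrid(np.arange(w),np.arange(h))
    pts=np.stack([u,v],-1).reshape(-1,1,2).astype(np.float64)
    s=cv2.undistortPoints(pts,K,np.array([c['k1'],0,0,0.])).reshape(h,w,2)
    P=np.dstack([s[...,0]*d,s[...,1]*d,d]); T=np.array(c['pose'])
    W=P@T[:3,:3].T+T[:3,3]; W[d<=0]=np.nan
    return W
def px(W,u,v,r=1):
    return np.nanmedian(W[v-r:v+r+1,u-r:u+r+1].reshape(-1,3),axis=0).round(1)
E
python3 - <<'E'
from h import *
for n in('top','side'):
    p,d,c=snap(n,n+'0'); print(n,np.array(c['intrinsics']).round(1).tolist(),c['k1'],np.array(c['pose']).round(2).tolist())
s=telemetry.get_state(); print({k:np.round(v,3).tolist() for k,v in s.items()})
E
```

```text
pics
top [[433.6, 0.0, 285.6], [0.0, 433.6, 206.6], [0.0, 0.0, 1.0]] 0.01231301264035275 [[-0.01, -1.0, 0.06, 446.3], [-1.0, 0.01, -0.02, 14.48], [0.02, -0.06, -1.0, 1678.68], [0.0, 0.0, 0.0, 1.0]]
side [[497.1, 0.0, 284.3], [0.0, 497.1, 216.3], [0.0, 0.0, 1.0]] -0.08518730927392755 [[0.91, -0.25, 0.34, -14.85], [-0.42, -0.54, 0.72, -1268.27], [-0.0, -0.8, -0.6, 1163.82], [0.0, 0.0, 0.0, 1.0]]
{'t': 0.1, 'joint_positions': [0.997, 0.088, 1.372, 0.0, 1.684, -0.103], 'qvel': [-0.002, -0.002, -0.001, 0.0, 0.002, 0.001], 'tau': [0.003, -35.301, -31.422, -0.0, 0.008, -0.0], 'ee_pos': [249.238, 489.781, 230.219], 'tool_rot': [0.233, 0.972, -0.001, -0.0], 'contact_force': [0.061, -0.877, -0.729], 'wrist_torque': [-0.064, -0.029, 0.027], 'grasp_force': 0.0, 'width': 1.002}
```

Run:
```python
from h import *
p,d,c=load('top0'); cv2.imwrite('pics/top0b.png',cv2.resize(p[60:360,100:500,::-1],None,fx=2,fy=2,interpolation=cv2.INTER_CUBIC))
```

```text
(no output)
```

View pics/top0b.png

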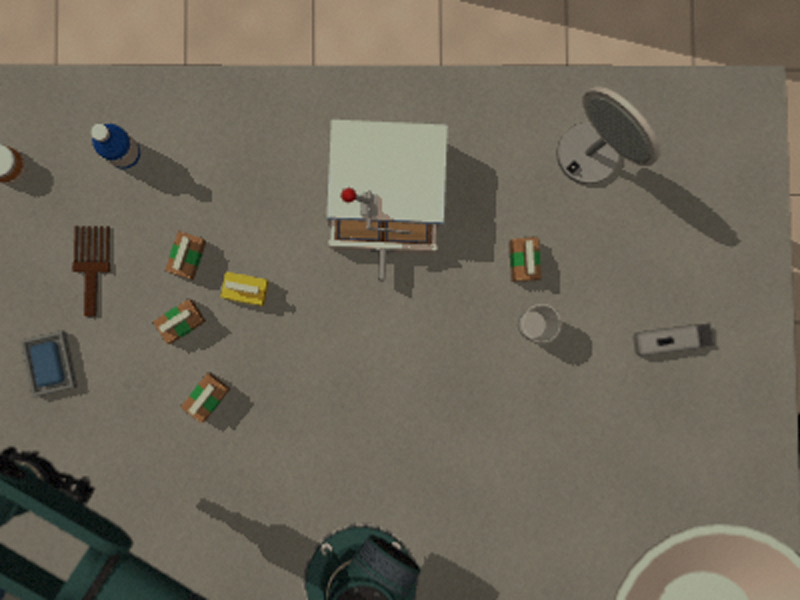

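View pics/side0.png

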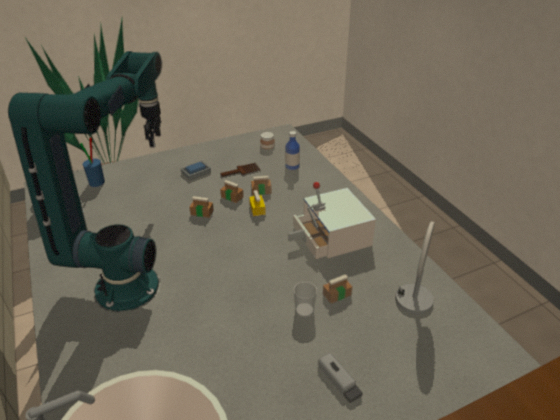

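The top crop shows four green-banded cartons at crop pixels (185,255), (180,320), (206,397) and (525,259). The yellow look-alike is at (244,288), and the cup at (540,323) stands beside the right carton. The caddy has its drawer slightly out, the pull at (382,262) and the red knob at (349,195), unlocked. Next I'll measure these.

Run:
```python
from h import *
p,d,c=load('top0'); W=cloud(d,c)
def near(x,y,r=11):
    u,v=100+x//2,60+y//2; return slice(v-r,v+r+1),slice(u-r,u+r+1)
for n,(x,y) in dict(A=(185,255),B=(180,320),C=(206,397),D=(525,259),Y=(244,288)).items():
    w=W[near(x,y)].reshape(-1,3); 
    t=w[(w[:,2]>25)&(w[:,2]<90)]; r=t[t[:,2]>56]
    for q in(t,r):
        R=cv2.minAreaRect(q[:,:2].astype(np.float32)); print(n,len(q),np.round(R[0],1),np.round(R[1],1),round(R[2],1),q[:,2].mean().round(1))
    if len(r)>2:
        e=np.linalg.svd(r[:,:2]-r[:,:2].mean(0))[2][0]; print('  mean',r.mean(0).round(1),'yaw',np.degrees(np.arctan2(e[1],e[0])).round(1))
w=W[60:360,230:350].reshape(-1,3); 
q=w[(w[:,2]>108)&(w[:,2]<128)&(w[:,0]>500)]; R=cv2.minAreaRect(q[:,:2].astype(np.float32)); print('roof',np.round(cv2.boxPoints(R),1).tolist(),R[2],q[:,2].mean())
for n,(x,y) in dict(knob=(349,195),pulltip=(382,276),pullroot=(382,252),panL=(333,244),panR=(434,248),slab=(345,230)).items(): print(n,px(W,100+x//2,60+y//2))
print('cup',px(W,100+540//2,60+323//2))
print('table',px(W,100+300//2,60+450//2), px(W,360,150))
```

```text
A 295 [620.3 329.8] [53.8 79.3] 71.5 46.0
A 68 [620.2 329.8] [13.2 60.8] 70.8 68.5
  mean [620.1 329.1  68.5] yaw 162.1
B 293 [495.  340.6] [51.8 80.6] 31.1 46.1
B 65 [495.4 341.1] [13.6 62.6] 32.3 69.2
  mean [495.  340.1  69.2] yaw 122.7
C 294 [350.6 290.8] [50.3 80.3] 51.7 46.3
C 63 [350.2 291. ] [12.8 61.6] 53.3 69.5
  mean [350.3 290.8  69.5] yaw 142.3
D 285 [ 609.3 -319.5] [78.2 51.2] 2.4 47.2
D 67 [ 609.4 -320.2] [60.9 14.7] 1.5 69.9
  mean [ 609.4 -319.2   69.9] yaw -177.6
Y 283 [556.1 217.7] [80.8 50.6] 78.0 45.6
Y 59 [556.1 218.2] [61.2 12.4] 77.9 69.4
  mean [556.  218.1  69.4] yaw -101.2
roof [[648.2999877929688, -153.0], [849.0, -162.8000030517578], [859.5, 49.29999923706055], [658.7000122070312, 59.20000076293945]] 87.18588256835938 119.3862617518159
knob [705.   17.7 200.4]
pulltip [575.5 -44.7  64.8]
pullroot [619.5 -45.1  62. ]
panL [635.5  48.6  54.6]
panR [ 627.1 -143.3   56.6]
slab [666.6  26.1  19.2]
cup [ 487.9 -352.8    3.9]
table [246.1 112.5   0.7] [ 766.7 -319.4   -2. ]
```

Run:
```python
from h import *
p,d,c=load('top0'); W=cloud(d,c)
# green anywhere
hsv=cv2.cvtColor(p,cv2.COLOR_RGB2HSV); m=cv2.inRange(hsv,(45,120,60),(75,255,255)); n,_,st,ce=cv2.connectedComponentsWithStats(m)
print('green',[(ce[i].round().tolist(),int(st[i,4])) for i in range(1,n) if st[i,4]>5])
m=((W[...,2]>114)&(W[...,2]<124)).astype(np.uint8); m[:, :230]=0; m[:,350:]=0; m[:100]=0
m=cv2.morphologyEx(m,cv2.MORPH_OPEN,np.ones((7,7)))
q=W[m>0]; R=cv2.minAreaRect(q[:,:2].astype(np.float32)); print('roof',np.round(cv2.boxPoints(R),1).tolist(),R[1],R[2],len(q))
w=W[160:215,255:330].reshape(-1,3)
t=w[(w[:,2]>55)&(w[:,2]<75)&(w[:,0]<618)&(w[:,0]>560)&(abs(w[:,1]+45)<30)]; print('tab',t.round(0)[np.argsort(t[:,0])].tolist())
t=w[(w[:,2]>50)&(w[:,2]<70)&(w[:,0]>618)&(w[:,0]<645)]; R=cv2.minAreaRect(t[:,:2].astype(np.float32)); print('panel',np.round(cv2.boxPoints(R),1).tolist(),R[1])
t=w[(w[:,2]>70)&(w[:,0]<690)]; print('dog',t.round(0).tolist()[:60:2])
```

```text
green [([186.0, 185.0], 18), ([195.0, 188.0], 37), ([358.0, 189.0], 42), ([368.0, 188.0], 12), ([186.0, 216.0], 22), ([191.0, 224.0], 35), ([198.0, 256.0], 24), ([205.0, 261.0], 35), ([74.0, 366.0], 6), ([66.0, 375.0], 7)]
roof [[784.0, -70.0], [811.7000122070312, -70.30000305175781], [812.0, -44.5], [784.2000122070312, -44.20000076293945]] (25.800994873046875, 27.75448989868164) 89.46546936035156 63
tab [[570.0, -45.0, 65.0], [570.0, -41.0, 64.0], [571.0, -37.0, 62.0], [574.0, -41.0, 71.0], [574.0, -45.0, 67.0], [575.0, -37.0, 59.0], [578.0, -37.0, 68.0], [578.0, -41.0, 66.0], [578.0, -45.0, 65.0], [578.0, -49.0, 58.0], [581.0, -45.0, 67.0], [582.0, -37.0, 66.0], [582.0, -41.0, 62.0], [582.0, -49.0, 58.0], [585.0, -41.0, 71.0], [585.0, -37.0, 66.0], [586.0, -45.0, 62.0], [586.0, -49.0, 60.0], [589.0, -49.0, 64.0], [589.0, -37.0, 63.0], [589.0, -45.0, 62.0], [589.0, -41.0, 62.0], [593.0, -41.0, 69.0], [593.0, -45.0, 64.0], [593.0, -49.0, 62.0], [596.0, -45.0, 69.0], [596.0, -41.0, 68.0], [597.0, -49.0, 56.0], [600.0, -45.0, 65.0], [601.0, -49.0, 63.0], [601.0, -41.0, 60.0], [604.0, -
[... 448 characters left out ...]
448631286621094)
dog [[689.0, 54.0, 124.0], [689.0, 47.0, 123.0], [690.0, 22.0, 121.0], [689.0, 7.0, 123.0], [688.0, -4.0, 131.0], [688.0, -11.0, 133.0], [687.0, -18.0, 136.0], [689.0, -25.0, 126.0], [688.0, -32.0, 128.0], [690.0, -40.0, 121.0], [690.0, -47.0, 119.0], [690.0, -55.0, 118.0], [690.0, -65.0, 118.0], [690.0, -80.0, 120.0], [690.0, -91.0, 117.0], [689.0, -98.0, 120.0], [690.0, -105.0, 120.0], [689.0, -116.0, 121.0], [689.0, -130.0, 122.0], [690.0, -142.0, 117.0], [690.0, -149.0, 116.0], [686.0, 58.0, 119.0], [685.0, 50.0, 128.0], [686.0, 43.0, 120.0], [687.0, 36.0, 117.0], [686.0, 29.0, 121.0], [686.0, 22.0, 119.0], [687.0, 14.0, 115.0], [687.0, 7.0, 115.0], [686.0, -0.0, 119.0]]
```

Call:
{"op": "carry_out", "data": {"plan": [{"linear": [0.2, -0.345, 0.05], "yaw": 0.045, "grip": -0.3}, {"linear": [0.2, -0.345, 0.05], "yaw": 0.045, "grip": -0.3}, {"linear": [0.2, -0.345, 0.05], "yaw": 0.045, "grip": -0.3}, {"linear": [0.2, -0.345, 0.05], "yaw": 0.045, "grip": -0.3}, {"linear": [0.2, -0.345, 0.05], "yaw": 0.045, "grip": -0.3}]}}

```text
t: 0.52
ee_pos: [349.9, 315.6, 256.1]
tool_rot: [0.164, 0.986, -0.0, -0.0]
contact_force: [0.2, 0.9, 0.2]
width: 0.652
grasp_force: 0.0
```

Call:
{"op": "carry_out", "data": {"plan": [{"linear": [0.2, -0.345, 0.05], "yaw": 0.045, "grip": -0.3}, {"linear": [0.2, -0.345, 0.05], "yaw": 0.045, "grip": -0.3}, {"linear": [0.2, -0.345, 0.05], "yaw": 0.045, "grip": -0.3}, {"linear": [0.2, -0.345, 0.05], "yaw": 0.045, "grip": -0.3}, {"linear": [0.2, -0.345, 0.05], "yaw": 0.045, "grip": -0.3}]}}

```text
t: 0.93
ee_pos: [449.9, 143.1, 281.2]
tool_rot: [0.094, 0.996, -0.0, -0.0]
contact_force: [0.2, -0.3, 0.3]
width: 0.65
grasp_force: 0.0
```

Call:
{"op": "carry_out", "data": {"plan": [{"linear": [0.2, -0.345, 0.05], "yaw": 0.045, "grip": -0.3}, {"linear": [0.2, -0.345, 0.05], "yaw": 0.045, "grip": -0.3}, {"linear": [0.2, -0.345, 0.05], "yaw": 0.045, "grip": -0.3}, {"linear": [0.2, -0.345, 0.05], "yaw": 0.045, "grip": -0.3}, {"linear": [0.2, -0.345, 0.05], "yaw": 0.045, "grip": -0.3}]}}

```text
t: 1.35
ee_pos: [550.0, -29.6, 306.0]
tool_rot: [0.024, 1.0, 0.0, -0.0]
contact_force: [1.1, 0.9, -0.8]
width: 0.651
grasp_force: 0.0
```

```bash
cat >> h.py <<'E'
def st():
    s=telemetry.get_state(); q=s['tool_rot']; a=np.degrees(2*np.arctan2(q[1],q[0]))-90
    print('t',round(s['t'],2),'tcp',np.round(s['ee_pos'],1),'close',round((a+90)%180-90,1),'F',np.round(s['contact_force'],1),'w',round(s['width'],3),'gf',round(s['grasp_force'],1),'j6',round(s['joint_positions'][5],2),'tilt',np.round(q[2:],3))
    return s
E
python3 - <<'E'
from h import *
st(); p,d,c=snap('wrist','w1'); print(np.array(c['pose']).round(2).tolist())
snap('top','top1')
p,_,_=load('top1')
hsv=cv2.cvtColor(p,cv2.COLOR_RGB2HSV); m=cv2.inRange(hsv,(45,120,60),(75,255,255)); n,_,s_,ce=cv2.connectedComponentsWithStats(m)
print('green',[(ce[i].round().tolist(),int(s_[i,4])) for i in range(1,n) if s_[i,4]>5])
E
```

```text
t 1.35 tcp [550.  -29.6 306. ] close 87.3 F [ 1.1  0.9 -0.8] w 0.651 gf 0.0 j6 -1.68 tilt [ 0. -0.]
[[0.05, 0.94, 0.32, 467.4], [1.0, -0.04, -0.01, -26.61], [0.0, 0.32, -0.95, 448.56], [0.0, 0.0, 0.0, 1.0]]
green [([186.0, 185.0], 18), ([195.0, 188.0], 37), ([358.0, 189.0], 42), ([368.0, 188.0], 12), ([186.0, 216.0], 21), ([191.0, 224.0], 34), ([198.0, 256.0], 24), ([205.0, 262.0], 36), ([74.0, 367.0], 7), ([66.0, 375.0], 6)]
```

View pics/w1.png

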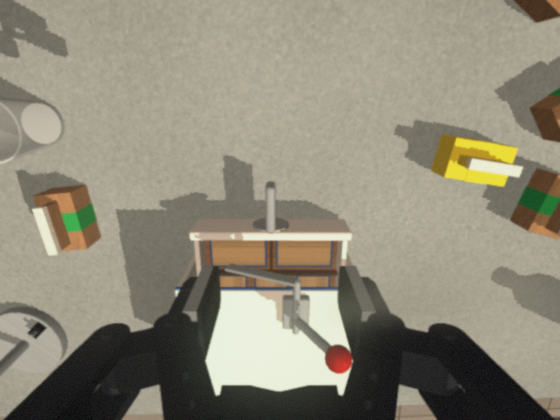

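The wrist view shows the pull tab from its tip at (270,185) to its root at (270,222). The panel top edge runs from (193,235) to (350,235), and the front edge of the caddy roof is near row 289. Four cartons only; no fifth one was hidden.

Run:
```python
from h import *
p,d,c=load('w1'); W=cloud(d,c)
for n,(u,v) in dict(tip=(270,186),tabmid=(270,200),root=(270,215),panL=(196,235),panR=(346,235),panM=(250,233),knob=(338,358),D=(45,230)).items(): print(n,px(W,u,v))
# plane rays at known z helper
K=np.array(c['intrinsics']);T=np.array(c['pose'])
def ray(u,v,z):
    s=cv2.undistortPoints(np.array([[[u,v]]],float),K,np.array([c['k1'],0,0,0.])).ravel(); dd=T[:3,:3]@[s[0],s[1],1]; return (T[:3,3]+dd*(z-T[2,3])/dd[2]).round(1)
print('tip64',ray(270,184,64),'tabmid',ray(270,205,64),'panel ends',ray(191,238,58),ray(351,237,58))
# roof front edge: per column first row with z>108
for u in (215,235,255,315,335):
    col=W[240:330,u]; i=np.where((col[:,2]>110)&(col[:,2]<126))[0]; print(u,240+i[0],col[i[0]].round(1), col[i[3]].round(1))
```

```text
tip [571.1 -41.6  58.3]
tabmid [586.5 -42.3  64.5]
root [606.  -43.4  63.6]
panL [ 630.3 -138.3   57.4]
panR [638.8  50.2  58.3]
panM [631.1 -70.1  56.7]
knob [699.7  17.4 200.3]
D [ 610.1 -319.4   70. ]
tip64 [567.  -41.2  64. ] tabmid [592.9 -42.6  64. ] panel ends [ 633.9 -144.8   58. ] [642.   56.7  58. ]Traceback (most recent call last):
  File "<stdin>", line 11, in <module>
IndexError: index 3 is out of bounds for axis 0 with size 3
```

Call:
{"op": "carry_out", "data": {"plan": [{"linear": [0.07, -0.025, -0.36], "yaw": 0, "grip": -0.3}, {"linear": [0.07, -0.025, -0.36], "yaw": 0, "grip": -0.3}, {"linear": [0.07, -0.025, -0.36], "yaw": 0, "grip": -0.3}, {"linear": [0.07, -0.025, -0.36], "yaw": 0, "grip": -0.3}, {"linear": [0.07, -0.025, -0.36], "yaw": 0, "grip": -0.3}]}}

```text
t: 1.87
ee_pos: [580.8, -38.7, 118.5]
tool_rot: [0.023, 1.0, 0.001, -0.006]
contact_force: [-1.0, 0.6, -0.5]
width: 0.651
grasp_force: 0.0
```

Call:
{"op": "carry_out", "data": {"plan": [{"linear": [0, 0, -0.08], "yaw": 0, "grip": -0.3}, {"linear": [0, 0, -0.14], "yaw": 0, "grip": -0.3}, {"linear": [0, 0, -0.19], "yaw": 0, "grip": -0.3}, {"linear": [0, 0, -0.19], "yaw": 0, "grip": -0.3}, {"linear": [0, 0, -0.19], "yaw": 0, "grip": 1}], "grip_force": 40}}

```text
t: 2.28
ee_pos: [582.7, -38.9, 29.5]
tool_rot: [0.023, 1.0, 0.0, -0.002]
contact_force: [0.0, 0.3, 0.7]
width: 0.526
grasp_force: 0.0
```

Call:
{"op": "carry_out", "data": {"plan": [{"linear": [0, 0, 0], "yaw": 0, "grip": 1}, {"linear": [0, 0, 0], "yaw": 0, "grip": 1}, {"linear": [0, 0, 0], "yaw": 0, "grip": 1}, {"linear": [0, 0, 0], "yaw": 0, "grip": 1}, {"linear": [0, 0, 0], "yaw": 0, "grip": 1}]}}

```text
t: 2.7
ee_pos: [586.3, -42.2, 34.5]
tool_rot: [0.024, 1.0, -0.002, 0.003]
contact_force: [-1.2, -5.1, 1.9]
width: 0.131
grasp_force: 40.6
```

Call:
{"op": "carry_out", "data": {"plan": [{"linear": [-0.04, 0.002, 0], "yaw": 0, "grip": 1}, {"linear": [-0.08, 0.004, 0], "yaw": 0, "grip": 1}, {"linear": [-0.12, 0.006, 0], "yaw": 0, "grip": 1}, {"linear": [-0.16, 0.008, 0], "yaw": 0, "grip": 1}, {"linear": [-0.2, 0.009, 0], "yaw": 0, "grip": 1}]}}

```text
t: 3.12
ee_pos: [486.8, -37.3, 34.5]
tool_rot: [0.024, 1.0, -0.002, 0.004]
contact_force: [2.8, -3.9, 2.9]
width: 0.128
grasp_force: 44.5
```

Call:
{"op": "carry_out", "data": {"plan": [{"linear": [-0.01, 0.0, 0], "yaw": 0, "grip": 1}, {"linear": [-0.02, 0.001, 0], "yaw": 0, "grip": 1}, {"linear": [-0.03, 0.001, 0], "yaw": 0, "grip": 1}, {"linear": [-0.04, 0.002, 0], "yaw": 0, "grip": 1}, {"linear": [-0.04, 0.002, 0], "yaw": 0, "grip": 1}]}}

```text
t: 3.53
ee_pos: [466.3, -36.3, 34.4]
tool_rot: [0.024, 1.0, -0.002, 0.003]
contact_force: [-2.3, -5.2, 3.9]
width: 0.132
grasp_force: 44.9
```

Call:
{"op": "carry_out", "data": {"plan": [{"linear": [-0.01, 0.0, 0], "yaw": 0, "grip": 1}, {"linear": [-0.02, 0.001, 0], "yaw": 0, "grip": 1}, {"linear": [-0.03, 0.001, 0], "yaw": 0, "grip": 1}, {"linear": [-0.03, 0.001, 0], "yaw": 0, "grip": 1}, {"linear": [-0.03, 0.001, 0], "yaw": 0, "grip": 1}]}}

```text
t: 3.95
ee_pos: [451.5, -35.6, 34.4]
tool_rot: [0.024, 1.0, -0.002, 0.003]
contact_force: [-2.6, -4.6, 5.6]
width: 0.131
grasp_force: 45.0
```

Call:
{"op": "carry_out", "data": {"plan": [{"linear": [-0.01, 0.0, 0], "yaw": 0, "grip": 1}, {"linear": [-0.02, 0.001, 0], "yaw": 0, "grip": 1}, {"linear": [-0.02, 0.001, 0], "yaw": 0, "grip": 1}, {"linear": [-0.02, 0.001, 0], "yaw": 0, "grip": 1}, {"linear": [-0.02, 0.001, 0], "yaw": 0, "grip": 1}]}}

```text
t: 4.37
ee_pos: [441.4, -35.0, 34.4]
tool_rot: [0.023, 1.0, -0.002, 0.003]
contact_force: [-1.4, -5.5, 8.6]
width: 0.134
grasp_force: 45.4
```

Call:
{"op": "carry_out", "data": {"plan": [{"linear": [-0.01, 0.0, 0], "yaw": 0, "grip": 1}, {"linear": [-0.02, 0.001, 0], "yaw": 0, "grip": 1}, {"linear": [-0.02, 0.001, 0], "yaw": 0, "grip": 1}, {"linear": [-0.02, 0.001, 0], "yaw": 0, "grip": 1}, {"linear": [-0.02, 0.001, 0], "yaw": 0, "grip": 1}]}}

```text
t: 4.78
ee_pos: [440.6, -35.0, 34.8]
tool_rot: [0.024, 1.0, -0.002, 0.014]
contact_force: [26.4, -5.7, -15.4]
width: 0.132
grasp_force: 41.4
```

Run:
```python
from h import *
st(); p,d,c=snap('top','top2'); W=cloud(d,c)
cv2.imwrite('pics/top2b.png',cv2.resize(p[100:240,160:380,::-1],None,fx=3.6,fy=3.6,interpolation=cv2.INTER_CUBIC))
```

```text
t 4.78 tcp [440.6 -35.   34.8] close 87.3 F [ 26.4  -5.7 -15.4] w 0.132 gf 41.4 j6 -1.73 tilt [-0.002  0.014]
```

View pics/top2b.png

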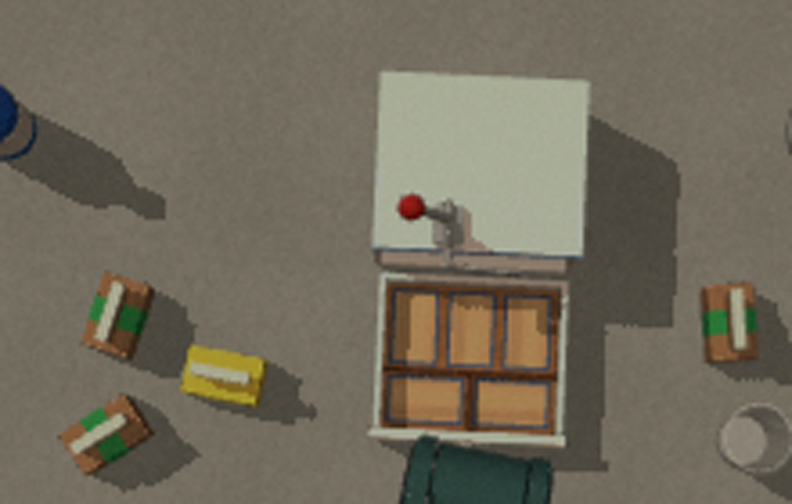

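Call:
{"op": "carry_out", "data": {"plan": [{"linear": [0.018, 0, 0], "yaw": 0, "grip": 1}, {"linear": [0.018, 0, 0], "yaw": 0, "grip": -0.3}, {"linear": [0.018, 0, 0], "yaw": 0, "grip": -0.3}, {"linear": [0.018, 0, 0], "yaw": 0, "grip": -0.3}, {"linear": [0.018, 0, 0.05], "yaw": 0, "grip": -0.3}]}}

```text
t: 5.25
ee_pos: [433.5, -31.4, 51.5]
tool_rot: [0.023, 1.0, 0.002, -0.006]
contact_force: [-0.4, -0.5, -0.9]
width: 0.655
grasp_force: 0.0
```

Call:
{"op": "carry_out", "data": {"plan": [{"linear": [0, 0, 0.08], "yaw": 0, "grip": -0.3}, {"linear": [0, 0, 0.16], "yaw": 0, "grip": -0.3}, {"linear": [0.03, 0, 0.24], "yaw": 0, "grip": -0.3}, {"linear": [0.06, 0, 0.32], "yaw": 0, "grip": -0.3}, {"linear": [0.1, 0, 0.4], "yaw": 0, "grip": -0.3}]}}

```text
t: 5.67
ee_pos: [485.3, -32.1, 253.8]
tool_rot: [0.023, 1.0, 0.0, -0.0]
contact_force: [0.3, -0.4, 0.6]
width: 0.649
grasp_force: 0.0
```

Call:
{"op": "carry_out", "data": {"plan": [{"linear": [0.01, 0, 0.07], "yaw": 0, "grip": -0.3}, {"linear": [0.01, 0, 0.07], "yaw": 0, "grip": -0.3}, {"linear": [0.01, 0, 0.07], "yaw": 0, "grip": -0.3}, {"linear": [0.01, 0, 0.07], "yaw": 0, "grip": -0.3}, {"linear": [0.01, 0, 0.07], "yaw": 0, "grip": -0.3}]}}

```text
t: 6.08
ee_pos: [489.9, -32.4, 284.5]
tool_rot: [0.023, 1.0, 0.001, -0.002]
contact_force: [0.9, 0.1, -0.5]
width: 0.652
grasp_force: 0.0
```

Run:
```python
from h import *
st(); p,d,c=snap('wrist','w2'); cv2.imwrite('pics/w2b.png',cv2.resize(p[90:330,130:430,::-1],None,fx=2.5,fy=2.5,interpolation=cv2.INTER_CUBIC))
snap('top','top3')
```

```text
t 6.08 tcp [489.9 -32.4 284.5] close 87.3 F [ 0.9  0.1 -0.5] w 0.652 gf 0.0 j6 -1.71 tilt [ 0.001 -0.002]
```

View pics/w2b.png

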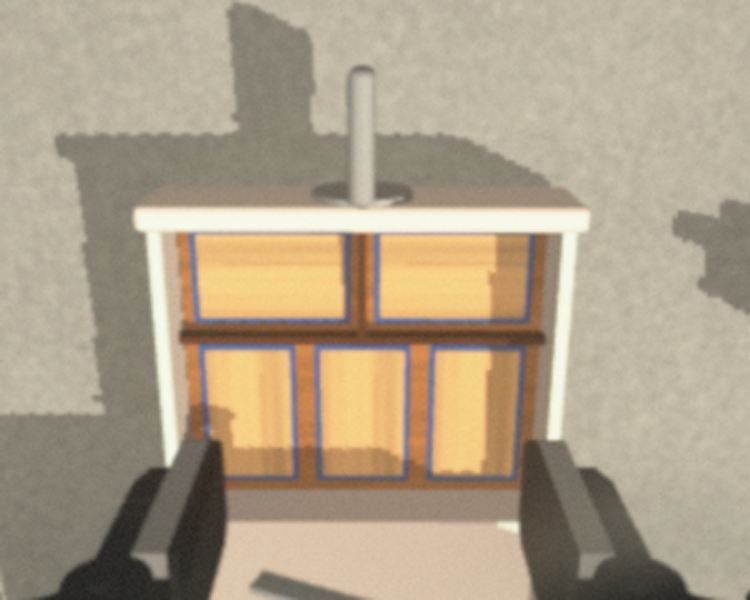

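```bash
cat > fit.py <<'E'
from h import *
p,d,c=load('w2'); K=np.array(c['intrinsics']);T=np.array(c['pose'])
def ray(u,v,z):
    s=cv2.undistortPoints(np.array([[[u,v]]],float),K,np.array([c['k1'],0,0,0.])).ravel(); dd=T[:3,:3]@[s[0],s[1],1]; return T[:3,3]+dd*(z-T[2,3])/dd[2]
cor=[(316,346,-9,-25),(409,346,-9,25),(408,479,71,25),(318,479,71,-25),(202,346,-9,-85),(296,346,-9,-35),(297,479,71,-35),(432,347,-9,35),(525,347,-9,85),(519,479,71,85),(428,479,71,35),(199,322,-21,-86),(350,322,-21,-6),(375,321,-21,6),(532,321,-21,86)]
w=np.array([ray(130+(a+.5)/2.5-.5,90+(b+.5)/2.5-.5,20)[:2] for a,b,_,_ in cor]); l=np.array([k[2:] for k in cor],float)
U,S,V=np.linalg.svd((l-l.mean(0)).T@(w-w.mean(0))); R=V.T@U.T; o=w.mean(0)-R@l.mean(0)
print('origin',o.round(1),'yaw',np.degrees(np.arctan2(R[1,0],R[0,0])).round(2),'scale',(S.sum()/((l-l.mean(0))**2).sum()).round(4)); print('res',(w-l@R.T-o).round(1).tolist())
for n,q in dict(R=(31,-60),M=(31,0),L=(31,60),fR=(-46,-46),fL=(-46,46),tip=(-160,0)).items(): print(n,(R@q+o).round(1))
W=cloud(d,c); print('slab z',px(W,130+360//3+24,90+165), 'pan',W[90:200,270][::8,2].round())
t=np.where((W[...,2]>12)&(W[...,2]<28),W[...,2],np.nan)[225:280,215:335]; print('slabz',np.nanmedian(t))
E
python3 fit.py
```

```text
origin [579.2 -41.6] yaw -2.77 scale 0.9949
res [[0.8, 0.4], [0.7, -1.4], [-0.6, -0.5], [-0.5, 0.0], [1.0, 1.1], [0.9, -0.0], [-0.6, -1.5], [1.3, 0.6], [1.1, -1.0], [-0.6, 0.6], [-0.6, 0.5], [-0.2, 1.5], [-0.5, -0.9], [-1.1, 0.0], [-1.2, 0.8]]
R [ 607.2 -103.1]
M [610.1 -43.1]
L [613.   16.8]
fR [531.  -85.3]
fL [535.4   6.5]
tip [419.4 -33.9]
slab z [609.4 -44.5  20.8] pan [ 1. -1. -1.  1. 63. 62. 62. 62. 64. 64. 63. 57. 19. 20.]
slabz 20.434007633216424
```

Call:
{"op": "carry_out", "data": {"plan": [{"linear": [0.11, -0.29, -0.06], "yaw": 0.013, "grip": -0.3}, {"linear": [0.11, -0.29, -0.06], "yaw": 0.013, "grip": -0.3}, {"linear": [0.11, -0.29, -0.06], "yaw": 0.013, "grip": -0.3}, {"linear": [0.11, -0.29, -0.06], "yaw": 0.013, "grip": -0.3}, {"linear": [0.11, -0.29, -0.06], "yaw": 0.013, "grip": -0.3}]}}

```text
t: 6.6
ee_pos: [545.7, -182.8, 251.7]
tool_rot: [0.006, 1.0, 0.0, -0.003]
contact_force: [-0.4, -0.1, -0.3]
width: 0.649
grasp_force: 0.0
```

Call:
{"op": "carry_out", "data": {"plan": [{"linear": [0.11, -0.285, -0.23], "yaw": 0.013, "grip": -0.3}, {"linear": [0.11, -0.285, -0.23], "yaw": 0.013, "grip": -0.3}, {"linear": [0.11, -0.285, -0.23], "yaw": 0.013, "grip": -0.3}, {"linear": [0.11, -0.285, -0.23], "yaw": 0.013, "grip": -0.3}, {"linear": [0.11, -0.285, -0.23], "yaw": 0.013, "grip": -0.3}]}}

```text
t: 7.02
ee_pos: [599.7, -321.7, 136.4]
tool_rot: [-0.017, 1.0, 0.002, -0.003]
contact_force: [0.6, 0.7, -0.5]
width: 0.652
grasp_force: 0.0
```

Call:
{"op": "carry_out", "data": {"plan": [{"linear": [0, 0, 0], "yaw": 0, "grip": -0.3}, {"linear": [0, 0, 0], "yaw": 0, "grip": -0.3}, {"linear": [0, 0, 0], "yaw": 0, "grip": -0.3}, {"linear": [0, 0, 0], "yaw": 0, "grip": -0.3}, {"linear": [0, 0, 0], "yaw": 0, "grip": -0.3}]}}

```text
t: 7.43
ee_pos: [601.8, -319.3, 144.1]
tool_rot: [-0.018, 1.0, -0.001, 0.001]
contact_force: [-0.8, -1.2, 0.5]
width: 0.652
grasp_force: 0.0
```

```bash
cat > cart.py <<'E'
from h import *
def cartons(tag):
    p,d,c=load(tag); W=cloud(d,c); hsv=cv2.cvtColor(p,cv2.COLOR_RGB2HSV)
    g=cv2.dilate(cv2.inRange(hsv,(45,120,60),(75,255,255)),np.ones((7,7)))
    ok=(W[...,2]>55)&(W[...,2]<105)&(W[...,0]>200)&(W[...,0]<780)
    n,lab,s,ce=cv2.connectedComponentsWithStats((ok).astype(np.uint8))
    for i in range(1,n):
        if 35<s[i,4]<130 and (g[lab==i]>0).any():
            q=W[lab==i]; R=cv2.minAreaRect(q[:,:2].astype(np.float32)); e=np.linalg.svd(q[:,:2]-q[:,:2].mean(0))[2][0]
            print('ridge',np.round(R[0],1),'mean',q.mean(0).round(1),np.round(R[1],0),'ang',round(np.degrees(np.arctan2(e[1],e[0]))%180,1),'rect',round(R[2],1))
E
python3 - <<'E'
from cart import *
st(); cartons('top3')
E
```

```text
t 7.43 tcp [ 601.8 -319.3  144.1] close -87.9 F [-0.8 -1.2  0.5] w 0.652 gf 0.0 j6 -2.18 tilt [-0.001  0.001]
ridge [620.5 330. ] mean [619.8 329.2  68.7] [15. 62.] ang 163.2 rect 72.8
ridge [ 609.8 -320.2] mean [ 610.3 -319.4   68.7] [61. 14.] ang 3.0 rect 2.7
ridge [494.5 341.2] mean [494.8 340.3  69.2] [13. 63.] ang 122.6 rect 32.0
ridge [350.  291.1] mean [350.5 290.6  68.8] [13. 61.] ang 142.4 rect 53.7
```

Call:
{"op": "carry_out", "data": {"plan": [{"linear": [0, 0, -0.06], "yaw": 0, "grip": -0.3}, {"linear": [0, 0, -0.12], "yaw": 0, "grip": -0.3}, {"linear": [0, 0, -0.17], "yaw": 0, "grip": -0.3}, {"linear": [0, 0, -0.2], "yaw": 0, "grip": -0.3}, {"linear": [0, 0, -0.2], "yaw": 0, "grip": -0.3}]}}

```text
t: 7.85
ee_pos: [598.9, -317.8, 37.7]
tool_rot: [-0.018, 1.0, 0.002, -0.003]
contact_force: [-1.1, -0.2, -0.2]
width: 0.65
grasp_force: 0.0
```

Call:
{"op": "carry_out", "data": {"plan": [{"linear": [0, 0, 0], "yaw": 0, "grip": 1}, {"linear": [0, 0, 0], "yaw": 0, "grip": 1}, {"linear": [0, 0, 0], "yaw": 0, "grip": 1}, {"linear": [0, 0, 0], "yaw": 0, "grip": 1}, {"linear": [0, 0, 0], "yaw": 0, "grip": 1}], "grip_force": 40}}

```text
t: 8.27
ee_pos: [602.6, -320.9, 44.6]
tool_rot: [-0.018, 1.0, -0.001, 0.002]
contact_force: [-0.3, 2.0, 5.1]
width: 0.132
grasp_force: 43.3
```

Call:
{"op": "carry_out", "data": {"plan": [{"linear": [0, 0, 0], "yaw": 0, "grip": 1}, {"linear": [0, 0, 0], "yaw": 0, "grip": 1}, {"linear": [0, 0, 0], "yaw": 0, "grip": 1}, {"linear": [0, 0, 0], "yaw": 0, "grip": 1}, {"linear": [0, 0, 0], "yaw": 0, "grip": 1}]}}

```text
t: 8.68
ee_pos: [602.6, -320.9, 44.6]
tool_rot: [-0.018, 1.0, -0.001, 0.002]
contact_force: [0.0, 1.1, 5.8]
width: 0.129
grasp_force: 43.5
```

Call:
{"op": "carry_out", "data": {"plan": [{"linear": [0, 0, 0.02], "yaw": 0, "grip": 1}, {"linear": [0, 0, 0.06], "yaw": 0, "grip": 1}, {"linear": [0, 0, 0.12], "yaw": 0, "grip": 1}, {"linear": [0, 0, 0.18], "yaw": 0, "grip": 1}, {"linear": [0, 0, 0.22], "yaw": 0, "grip": 1}]}}

```text
t: 9.1
ee_pos: [601.6, -320.8, 155.0]
tool_rot: [-0.017, 1.0, -0.001, 0.001]
contact_force: [-0.2, -0.7, -1.2]
width: 0.134
grasp_force: 42.4
```

Call:
{"op": "carry_out", "data": {"plan": [{"linear": [0, 0.03, 0], "yaw": -0.005, "grip": 1}, {"linear": [0, 0.08, 0], "yaw": -0.01, "grip": 1}, {"linear": [0, 0.14, 0], "yaw": -0.015, "grip": 1}, {"linear": [0, 0.2, 0], "yaw": -0.02, "grip": 1}, {"linear": [0, 0.26, 0], "yaw": -0.027, "grip": 1}]}}

```text
t: 9.52
ee_pos: [600.6, -189.3, 151.5]
tool_rot: [0.026, 1.0, 0.0, -0.001]
contact_force: [0.9, 1.4, -1.5]
width: 0.13
grasp_force: 42.4
```

Call:
{"op": "carry_out", "data": {"plan": [{"linear": [-0.003, 0.06, 0], "yaw": 0, "grip": 1}, {"linear": [-0.006, 0.11, 0], "yaw": 0, "grip": 1}, {"linear": [-0.006, 0.15, 0], "yaw": 0, "grip": 1}, {"linear": [-0.006, 0.17, 0], "yaw": 0, "grip": 1}, {"linear": [-0.006, 0.176, 0], "yaw": 0, "grip": 1}]}}

```text
t: 9.93
ee_pos: [598.0, -100.7, 151.8]
tool_rot: [0.024, 1.0, 0.0, -0.0]
contact_force: [0.8, -0.8, -1.3]
width: 0.13
grasp_force: 42.4
```

Call:
{"op": "carry_out", "data": {"plan": [{"linear": [0, 0, -0.04], "yaw": 0, "grip": 1}, {"linear": [0, 0, -0.07], "yaw": 0, "grip": 1}, {"linear": [0, 0, -0.07], "yaw": 0, "grip": 1}, {"linear": [0, 0, -0.07], "yaw": 0, "grip": 1}, {"linear": [0, 0, -0.07], "yaw": 0, "grip": 1}]}}

```text
t: 10.35
ee_pos: [598.6, -103.4, 117.5]
tool_rot: [0.025, 1.0, -0.0, 0.0]
contact_force: [0.2, 0.2, -1.2]
width: 0.128
grasp_force: 42.3
```

Run:
```python
from h import *
st(); p,d,c=snap('wrist','w3'); cv2.imwrite('pics/w3b.png',cv2.resize(p[:,60:500,::-1],None,fx=1.4,fy=1.4))
```

```text
t 10.35 tcp [ 598.6 -103.4  117.5] close 87.1 F [ 0.2  0.2 -1.2] w 0.128 gf 42.3 j6 -1.78 tilt [-0.  0.]
```

View pics/w3b.png

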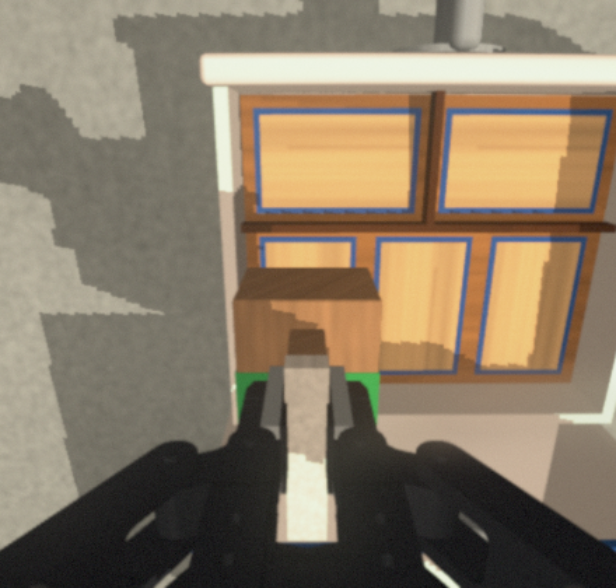

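Run:
```python
from h import *
p,d,c=load('w3'); K=np.array(c['intrinsics']);T=np.array(c['pose'])
def ray(u,v,z):
    s=cv2.undistortPoints(np.array([[[u,v]]],float),K,np.array([c['k1'],0,0,0.])).ravel(); dd=T[:3,:3]@[s[0],s[1],1]; return (T[:3,3]+dd*(z-T[2,3])/dd[2]).round(1)
W=cloud(d,c); print('top z',px(W,60+250*10//14,235), px(W,60+360*10//14,235))
for a,b in((236,299),(380,299),(236,360),(380,360)): print(ray(60+a/1.4,b/1.4,113))
# outline R corners + M
for a,b in((262,239),(355,239),(377,239),(470,239)): print('out',ray(60+a/1.4,b/1.4,20))
```

```text
top z [ 578.3 -122.4  112.8] [580.1 -85.1 112.7]
[ 567.1 -125.8  113. ]
[569.5 -78.3 113. ]
[ 589.5 -128.   113. ]
[592.  -78.3 113. ]
out [ 567.6 -125.4   20. ]
out [570.  -77.5  20. ]
out [570.5 -66.1  20. ]
out [572.9 -17.9  20. ]
```

Call:
{"op": "carry_out", "data": {"plan": [{"linear": [0.001, 0, -0.04], "yaw": 0, "grip": 1}, {"linear": [0.001, 0, -0.07], "yaw": 0, "grip": 1}, {"linear": [0.001, 0, -0.09], "yaw": 0, "grip": 1}, {"linear": [0.001, 0, -0.1], "yaw": 0, "grip": 1}, {"linear": [0.001, 0, -0.105], "yaw": 0, "grip": 1}]}}

```text
t: 10.82
ee_pos: [598.8, -102.5, 64.6]
tool_rot: [0.025, 1.0, 0.0, -0.0]
contact_force: [-2.0, 1.0, 4.0]
width: 0.132
grasp_force: 43.1
```

Call:
{"op": "carry_out", "data": {"plan": [{"linear": [0, 0, 0], "yaw": 0, "grip": 1}, {"linear": [0, 0, -0.001], "yaw": 0, "grip": 1}, {"linear": [0, 0, -0.001], "yaw": 0, "grip": 0.4}, {"linear": [0, 0, 0], "yaw": 0, "grip": 0.4}, {"linear": [0, 0, 0], "yaw": 0, "grip": 0.4}]}}

```text
t: 11.23
ee_pos: [599.3, -102.5, 65.2]
tool_rot: [0.025, 1.0, -0.0, 0.001]
contact_force: [-0.2, -0.1, -0.0]
width: 0.298
grasp_force: 0.0
```

Call:
{"op": "carry_out", "data": {"plan": [{"linear": [0, 0, 0.02], "yaw": 0, "grip": 0.4}, {"linear": [0, 0, 0.08], "yaw": 0, "grip": 0.4}, {"linear": [0, 0, 0.16], "yaw": 0, "grip": 0.4}, {"linear": [0, 0, 0.24], "yaw": 0, "grip": 0.4}, {"linear": [0, 0, 0.3], "yaw": 0, "grip": -0.3}]}}

```text
t: 11.65
ee_pos: [599.4, -102.5, 219.3]
tool_rot: [0.025, 1.0, -0.001, 0.003]
contact_force: [1.2, -1.0, 0.4]
width: 0.428
grasp_force: 0.0
```

Run:
```python
from cart import *
st(); snap('top','top4'); cartons('top4')
```

```text
t 11.65 tcp [ 599.4 -102.5  219.3] close 87.2 F [ 1.2 -1.   0.4] w 0.428 gf 0.0 j6 -1.78 tilt [-0.001  0.003]
ridge [620.1 329.4] mean [619.9 328.9  68.5] [13. 61.] ang 162.8 rect 72.3
ridge [ 586.5 -102.9] mean [582.8 -97.7  64.5] [51. 38.] ang 63.7 rect 83.1
ridge [494.9 340.9] mean [495.  339.7  69.3] [13. 62.] ang 122.2 rect 32.1
ridge [350.3 291.1] mean [350.3 290.8  69.2] [12. 62.] ang 142.6 rect 53.1
```

Call:
{"op": "carry_out", "data": {"plan": [{"linear": [0, 0.06, 0], "yaw": -0.005, "grip": -0.3}, {"linear": [0, 0.12, 0], "yaw": -0.01, "grip": -0.3}, {"linear": [0.005, 0.19, 0], "yaw": -0.015, "grip": -0.3}, {"linear": [0.005, 0.26, 0], "yaw": -0.02, "grip": -0.3}, {"linear": [0.008, 0.33, 0], "yaw": -0.027, "grip": -0.3}]}}

```text
t: 12.12
ee_pos: [602.5, 64.0, 215.3]
tool_rot: [0.068, 0.998, 0.0, 0.001]
contact_force: [0.9, -0.3, 0.2]
width: 0.649
grasp_force: 0.0
```

Call:
{"op": "carry_out", "data": {"plan": [{"linear": [0, 0.07, 0], "yaw": -0.005, "grip": -0.3}, {"linear": [0.004, 0.14, -0.03], "yaw": -0.01, "grip": -0.3}, {"linear": [0.008, 0.21, -0.05], "yaw": -0.015, "grip": -0.3}, {"linear": [0.008, 0.28, -0.08], "yaw": -0.02, "grip": -0.3}, {"linear": [0.008, 0.34, -0.1], "yaw": -0.027, "grip": -0.3}]}}

```text
t: 12.53
ee_pos: [606.2, 235.1, 163.7]
tool_rot: [0.109, 0.994, 0.0, -0.0]
contact_force: [0.3, -0.8, 0.3]
width: 0.653
grasp_force: 0.0
```

Call:
{"op": "carry_out", "data": {"plan": [{"linear": [0.004, 0.07, -0.01], "yaw": -0.008, "grip": -0.3}, {"linear": [0.008, 0.13, -0.03], "yaw": -0.016, "grip": -0.3}, {"linear": [0.01, 0.18, -0.05], "yaw": -0.022, "grip": -0.3}, {"linear": [0.01, 0.199, -0.05], "yaw": -0.0265, "grip": -0.3}, {"linear": [0.01, 0.199, -0.05], "yaw": -0.0265, "grip": -0.3}]}}

```text
t: 12.95
ee_pos: [610.6, 335.0, 138.1]
tool_rot: [0.149, 0.989, 0.0, -0.001]
contact_force: [0.0, -0.2, 0.3]
width: 0.651
grasp_force: 0.0
```

Call:
{"op": "carry_out", "data": {"plan": [{"linear": [0, 0, 0], "yaw": 0, "grip": -0.3}, {"linear": [0, 0, 0], "yaw": 0, "grip": -0.3}, {"linear": [0, 0, 0], "yaw": 0, "grip": -0.3}, {"linear": [0, 0, 0], "yaw": 0, "grip": -0.3}, {"linear": [0, 0, 0], "yaw": 0, "grip": -0.3}]}}

```text
t: 13.37
ee_pos: [612.1, 331.2, 139.9]
tool_rot: [0.151, 0.988, 0.0, 0.0]
contact_force: [0.2, -0.4, 1.1]
width: 0.649
grasp_force: 0.0
```

Run:
```python
from h import *
st()
```

```text
t 13.37 tcp [612.1 331.2 139.9] close 72.6 F [ 0.2 -0.4  1.1] w 0.649 gf 0.0 j6 -0.85 tilt [0. 0.]
```

Right over carton A. Descend 96 mm and pinch.

Call:
{"op": "carry_out", "data": {"plan": [{"linear": [0.001, 0.001, -0.06], "yaw": 0, "grip": -0.3}, {"linear": [0.001, 0.001, -0.12], "yaw": 0, "grip": -0.3}, {"linear": [0.001, 0.001, -0.165], "yaw": 0, "grip": -0.3}, {"linear": [0.001, 0.001, -0.185], "yaw": 0, "grip": -0.3}, {"linear": [0.001, 0.001, -0.192], "yaw": 0, "grip": -0.3}]}}

```text
t: 13.78
ee_pos: [610.7, 331.5, 40.1]
tool_rot: [0.151, 0.989, -0.001, -0.002]
contact_force: [-0.3, -0.6, 0.1]
width: 0.652
grasp_force: 0.0
```

Call:
{"op": "carry_out", "data": {"plan": [{"linear": [0, 0, 0], "yaw": 0, "grip": -0.3}, {"linear": [0, 0, 0], "yaw": 0, "grip": 1}, {"linear": [0, 0, 0], "yaw": 0, "grip": 1}, {"linear": [0, 0, 0], "yaw": 0, "grip": 1}, {"linear": [0, 0, 0], "yaw": 0, "grip": 1}]}}

```text
t: 14.2
ee_pos: [613.2, 333.2, 45.3]
tool_rot: [0.151, 0.989, 0.001, 0.001]
contact_force: [0.5, -1.1, 1.1]
width: 0.136
grasp_force: 42.6
```

Call:
{"op": "carry_out", "data": {"plan": [{"linear": [0, 0, 0], "yaw": 0, "grip": 1}, {"linear": [0, 0, 0], "yaw": 0, "grip": 1}, {"linear": [0, 0, 0], "yaw": 0, "grip": 1}, {"linear": [0, 0, 0], "yaw": 0, "grip": 1}, {"linear": [0, 0, 0], "yaw": 0, "grip": 1}]}}

```text
t: 14.62
ee_pos: [613.2, 333.3, 45.2]
tool_rot: [0.151, 0.989, 0.001, 0.001]
contact_force: [-0.5, 1.6, 5.5]
width: 0.135
grasp_force: 43.3
```

Call:
{"op": "carry_out", "data": {"plan": [{"linear": [0, 0, 0.02], "yaw": 0, "grip": 1}, {"linear": [0, 0, 0.06], "yaw": 0, "grip": 1}, {"linear": [0, 0, 0.12], "yaw": 0, "grip": 1}, {"linear": [0, 0, 0.18], "yaw": 0, "grip": 1}, {"linear": [0, 0, 0.22], "yaw": 0, "grip": 1}]}}

```text
t: 15.03
ee_pos: [612.4, 332.8, 155.8]
tool_rot: [0.151, 0.989, 0.0, 0.001]
contact_force: [0.9, 1.4, -1.5]
width: 0.132
grasp_force: 42.3
```

Call:
{"op": "carry_out", "data": {"plan": [{"linear": [-0.002, -0.03, 0], "yaw": 0.007, "grip": 1}, {"linear": [-0.004, -0.08, 0], "yaw": 0.014, "grip": 1}, {"linear": [-0.006, -0.15, 0], "yaw": 0.021, "grip": 1}, {"linear": [-0.007, -0.22, 0], "yaw": 0.03, "grip": 1}, {"linear": [-0.008, -0.3, 0], "yaw": 0.04, "grip": 1}]}}

```text
t: 15.45
ee_pos: [607.1, 182.1, 152.3]
tool_rot: [0.087, 0.996, -0.0, -0.001]
contact_force: [0.8, 0.3, -1.9]
width: 0.127
grasp_force: 42.3
```

Call:
{"op": "carry_out", "data": {"plan": [{"linear": [-0.002, -0.08, 0], "yaw": 0.01, "grip": 1}, {"linear": [-0.004, -0.16, 0], "yaw": 0.02, "grip": 1}, {"linear": [-0.006, -0.23, 0], "yaw": 0.03, "grip": 1}, {"linear": [-0.007, -0.28, 0], "yaw": 0.041, "grip": 1}, {"linear": [-0.008, -0.31, 0], "yaw": 0.041, "grip": 1}]}}

```text
t: 15.87
ee_pos: [603.3, 24.4, 152.6]
tool_rot: [0.025, 1.0, -0.001, -0.001]
contact_force: [-0.5, 0.0, -2.1]
width: 0.132
grasp_force: 42.2
```

Call:
{"op": "carry_out", "data": {"plan": [{"linear": [0, -0.01, -0.04], "yaw": 0, "grip": 1}, {"linear": [0, -0.02, -0.07], "yaw": 0, "grip": 1}, {"linear": [0, -0.022, -0.07], "yaw": 0, "grip": 1}, {"linear": [0, -0.022, -0.07], "yaw": 0, "grip": 1}, {"linear": [0, -0.022, -0.07], "yaw": 0, "grip": 1}]}}

```text
t: 16.28
ee_pos: [604.5, 17.5, 118.8]
tool_rot: [0.024, 1.0, 0.0, 0.0]
contact_force: [0.5, -1.1, -1.1]
width: 0.131
grasp_force: 42.2
```

Run:
```python
from h import *
st(); p,d,c=snap('wrist','w4'); cv2.imwrite('pics/w4b.png',cv2.resize(p[:,60:500,::-1],None,fx=1.4,fy=1.4))
```

```text
t 16.28 tcp [604.5  17.5 118.8] close 87.3 F [ 0.5 -1.1 -1.1] w 0.131 gf 42.2 j6 -1.59 tilt [0. 0.]
```

View pics/w4b.png

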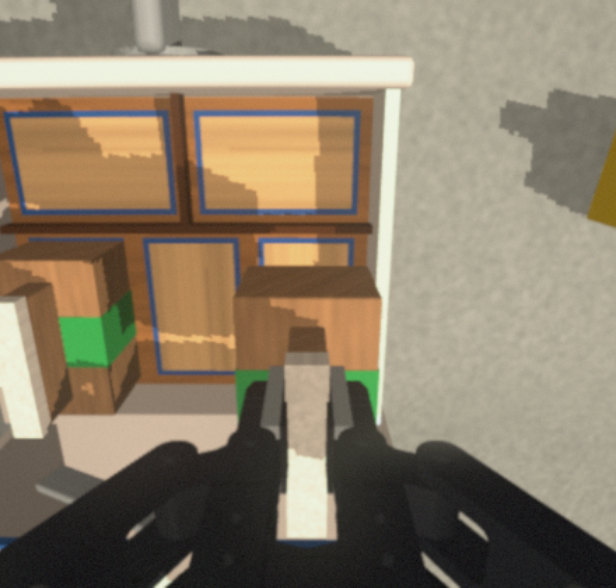

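Call:
{"op": "carry_out", "data": {"plan": [{"linear": [0.001, -0.001, -0.04], "yaw": 0, "grip": 1}, {"linear": [0.001, -0.001, -0.07], "yaw": 0, "grip": 1}, {"linear": [0.001, -0.001, -0.09], "yaw": 0, "grip": 1}, {"linear": [0.001, -0.001, -0.1], "yaw": 0, "grip": 1}, {"linear": [0.001, -0.001, -0.106], "yaw": 0, "grip": 1}]}}

```text
t: 16.75
ee_pos: [604.6, 16.7, 65.1]
tool_rot: [0.024, 1.0, 0.0, -0.0]
contact_force: [-3.7, 3.5, 12.8]
width: 0.134
grasp_force: 44.7
```

Call:
{"op": "carry_out", "data": {"plan": [{"linear": [0, 0, 0], "yaw": 0, "grip": 1}, {"linear": [0, 0, -0.001], "yaw": 0, "grip": 1}, {"linear": [0, 0, -0.001], "yaw": 0, "grip": 0.4}, {"linear": [0, 0, 0], "yaw": 0, "grip": 0.4}, {"linear": [0, 0, 0], "yaw": 0, "grip": 0.4}]}}

```text
t: 17.17
ee_pos: [605.4, 16.1, 66.3]
tool_rot: [0.024, 1.0, 0.0, 0.001]
contact_force: [-0.2, 0.5, -0.0]
width: 0.3
grasp_force: 0.0
```

Call:
{"op": "carry_out", "data": {"plan": [{"linear": [0, 0, 0.02], "yaw": 0, "grip": 0.4}, {"linear": [0, 0, 0.08], "yaw": 0, "grip": 0.4}, {"linear": [0, 0, 0.16], "yaw": 0, "grip": 0.4}, {"linear": [0, 0, 0.24], "yaw": 0, "grip": 0.4}, {"linear": [0, 0, 0.3], "yaw": 0, "grip": -0.3}]}}

```text
t: 17.58
ee_pos: [605.4, 16.1, 220.3]
tool_rot: [0.024, 1.0, -0.0, 0.003]
contact_force: [0.5, -0.5, 1.0]
width: 0.431
grasp_force: 0.0
```

Run:
```python
from cart import *
st(); snap('top','top5'); cartons('top5')
```

```text
t 17.58 tcp [605.4  16.1 220.3] close 87.2 F [ 0.5 -0.5  1. ] w 0.431 gf 0.0 j6 -1.59 tilt [-0.     0.003]
ridge [494.7 340.6] mean [494.8 339.9  69. ] [14. 61.] ang 122.3 rect 30.2
ridge [364.3 327.4] mean [365.2 326.   70. ] [13. 64.] ang 142.7 rect 52.0
```

Call:
{"op": "carry_out", "data": {"plan": [{"linear": [-0.03, 0.04, 0], "yaw": -0.012, "grip": -0.3}, {"linear": [-0.06, 0.08, 0], "yaw": -0.024, "grip": -0.3}, {"linear": [-0.1, 0.13, 0], "yaw": -0.04, "grip": -0.3}, {"linear": [-0.13, 0.17, 0], "yaw": -0.05, "grip": -0.3}, {"linear": [-0.165, 0.21, 0], "yaw": -0.064, "grip": -0.3}]}}

```text
t: 18.05
ee_pos: [521.6, 122.0, 216.1]
tool_rot: [0.125, 0.992, 0.0, 0.001]
contact_force: [0.6, 0.2, 0.3]
width: 0.649
grasp_force: 0.0
```

Call:
{"op": "carry_out", "data": {"plan": [{"linear": [-0.03, 0.04, 0], "yaw": -0.012, "grip": -0.3}, {"linear": [-0.06, 0.08, -0.02], "yaw": -0.024, "grip": -0.3}, {"linear": [-0.1, 0.13, -0.04], "yaw": -0.04, "grip": -0.3}, {"linear": [-0.13, 0.17, -0.06], "yaw": -0.05, "grip": -0.3}, {"linear": [-0.165, 0.21, -0.08], "yaw": -0.064, "grip": -0.3}]}}

```text
t: 18.47
ee_pos: [439.1, 227.2, 175.8]
tool_rot: [0.224, 0.975, 0.001, 0.001]
contact_force: [-0.3, 0.4, 1.0]
width: 0.648
grasp_force: 0.0
```

Call:
{"op": "carry_out", "data": {"plan": [{"linear": [-0.04, 0.05, -0.02], "yaw": -0.016, "grip": -0.3}, {"linear": [-0.08, 0.1, -0.04], "yaw": -0.032, "grip": -0.3}, {"linear": [-0.12, 0.15, -0.06], "yaw": -0.05, "grip": -0.3}, {"linear": [-0.15, 0.19, -0.08], "yaw": -0.065, "grip": -0.3}, {"linear": [-0.165, 0.212, -0.08], "yaw": -0.065, "grip": -0.3}]}}

```text
t: 18.88
ee_pos: [354.2, 333.4, 133.7]
tool_rot: [0.321, 0.947, -0.001, -0.001]
contact_force: [0.0, -0.4, -0.7]
width: 0.653
grasp_force: 0.0
```

Call:
{"op": "carry_out", "data": {"plan": [{"linear": [0, 0, 0], "yaw": 0, "grip": -0.3}, {"linear": [0, 0, 0], "yaw": 0, "grip": -0.3}, {"linear": [0, 0, 0], "yaw": 0, "grip": -0.3}, {"linear": [0, 0, 0], "yaw": 0, "grip": -0.3}, {"linear": [0, 0, 0], "yaw": 0, "grip": -0.3}]}}

```text
t: 19.3
ee_pos: [358.1, 331.6, 135.7]
tool_rot: [0.322, 0.947, 0.0, 0.0]
contact_force: [-0.0, 0.1, -0.3]
width: 0.651
grasp_force: 0.0
```

Run:
```python
from h import *
st()
p,d,c=snap('wrist','w5'); cv2.imwrite('pics/w5b.png',p[:,:,::-1])
```

```text
t 19.3 tcp [358.1 331.6 135.7] close 52.4 F [-0.   0.1 -0.3] w 0.651 gf 0.0 j6 -0.28 tilt [0. 0.]
```

View pics/w5b.png

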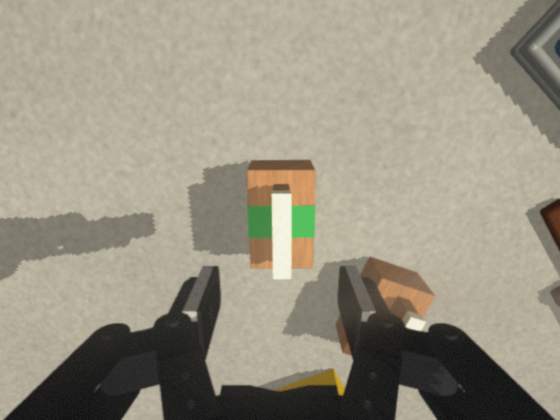

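The wrist view shows carton C centred at (282,220) between the fingers, with B at (398,290) and the edge of the yellow carton at (330,385). I'll check C's position with the depth.

Run:
```python
from h import *
p,d,c=load('w5'); W=cloud(d,c)
q=W[180:285,262:302].reshape(-1,3); q=q[(q[:,2]>58)&(q[:,2]<80)]
R=cv2.minAreaRect(q[:,:2].astype(np.float32)); print(np.round(R[0],1),np.round(R[1],1),R[2],q[:,2].mean())
p,d,c=load('top5'); W=cloud(d,c); print(px(W,*(int(x) for x in (195,226))))
```

```text
[366.1 327.3] [12.3 62.7] 52.931800842285156 70.1949806628137
[473.1 322.8   1. ]
```

Call:
{"op": "carry_out", "data": {"plan": [{"linear": [0.001, 0.001, -0.06], "yaw": 0, "grip": -0.3}, {"linear": [0.001, 0.001, -0.12], "yaw": 0, "grip": -0.3}, {"linear": [0.001, 0.001, -0.16], "yaw": 0, "grip": -0.3}, {"linear": [0.001, 0.001, -0.178], "yaw": 0, "grip": -0.3}, {"linear": [0.001, 0.001, -0.184], "yaw": 0, "grip": -0.3}]}}

```text
t: 19.77
ee_pos: [356.9, 331.5, 41.3]
tool_rot: [0.322, 0.947, -0.002, -0.001]
contact_force: [-0.5, 0.7, -0.1]
width: 0.649
grasp_force: 0.0
```

Call:
{"op": "carry_out", "data": {"plan": [{"linear": [0, 0, 0], "yaw": 0, "grip": -0.3}, {"linear": [0, 0, 0], "yaw": 0, "grip": 1}, {"linear": [0, 0, 0], "yaw": 0, "grip": 1}, {"linear": [0, 0, 0], "yaw": 0, "grip": 1}, {"linear": [0, 0, 0], "yaw": 0, "grip": 1}]}}

```text
t: 20.18
ee_pos: [358.7, 333.4, 44.7]
tool_rot: [0.321, 0.947, 0.001, 0.001]
contact_force: [-0.8, 0.8, 1.5]
width: 0.133
grasp_force: 39.3
```

Call:
{"op": "carry_out", "data": {"plan": [{"linear": [0, 0, 0], "yaw": 0, "grip": 1}, {"linear": [0, 0, 0], "yaw": 0, "grip": 1}, {"linear": [0, 0, 0], "yaw": 0, "grip": 1}, {"linear": [0, 0, 0], "yaw": 0, "grip": 1}, {"linear": [0, 0, 0], "yaw": 0, "grip": 1}]}}

```text
t: 20.6
ee_pos: [358.7, 333.4, 44.7]
tool_rot: [0.321, 0.947, 0.001, 0.001]
contact_force: [0.5, 0.2, 5.5]
width: 0.131
grasp_force: 40.1
```

Call:
{"op": "carry_out", "data": {"plan": [{"linear": [0, 0, 0.02], "yaw": 0, "grip": 1}, {"linear": [0, 0, 0.06], "yaw": 0, "grip": 1}, {"linear": [0, 0, 0.12], "yaw": 0, "grip": 1}, {"linear": [0, 0, 0.19], "yaw": 0, "grip": 1}, {"linear": [0, 0, 0.25], "yaw": 0, "grip": 1}]}}

```text
t: 21.02
ee_pos: [357.0, 332.2, 169.5]
tool_rot: [0.321, 0.947, -0.001, -0.0]
contact_force: [1.3, 0.6, -0.7]
width: 0.134
grasp_force: 39.2
```

Call:
{"op": "carry_out", "data": {"plan": [{"linear": [0.02, -0.03, 0], "yaw": 0.01, "grip": 1}, {"linear": [0.05, -0.08, 0], "yaw": 0.022, "grip": 1}, {"linear": [0.09, -0.14, 0], "yaw": 0.036, "grip": 1}, {"linear": [0.13, -0.2, 0], "yaw": 0.05, "grip": 1}, {"linear": [0.17, -0.26, 0], "yaw": 0.064, "grip": 1}]}}

```text
t: 21.43
ee_pos: [442.5, 201.3, 168.0]
tool_rot: [0.223, 0.975, -0.0, -0.001]
contact_force: [0.7, -0.6, -1.1]
width: 0.131
grasp_force: 39.2
```

Call:
{"op": "carry_out", "data": {"plan": [{"linear": [0.04, -0.06, 0], "yaw": 0.015, "grip": 1}, {"linear": [0.08, -0.12, 0], "yaw": 0.03, "grip": 1}, {"linear": [0.12, -0.18, 0], "yaw": 0.045, "grip": 1}, {"linear": [0.15, -0.23, 0], "yaw": 0.06, "grip": 1}, {"linear": [0.18, -0.27, 0], "yaw": 0.07, "grip": 1}]}}

```text
t: 21.85
ee_pos: [532.7, 65.3, 167.7]
tool_rot: [0.116, 0.993, -0.0, -0.001]
contact_force: [-0.2, 0.2, -0.3]
width: 0.137
grasp_force: 39.2
```

Call:
{"op": "carry_out", "data": {"plan": [{"linear": [0.04, -0.06, 0], "yaw": 0.015, "grip": 1}, {"linear": [0.08, -0.12, 0], "yaw": 0.03, "grip": 1}, {"linear": [0.11, -0.17, 0], "yaw": 0.045, "grip": 1}, {"linear": [0.13, -0.2, 0], "yaw": 0.059, "grip": 1}, {"linear": [0.139, -0.22, 0], "yaw": 0.059, "grip": 1}]}}

```text
t: 22.27
ee_pos: [602.5, -44.5, 167.2]
tool_rot: [0.025, 1.0, -0.0, -0.001]
contact_force: [0.4, 1.0, -1.7]
width: 0.136
grasp_force: 39.2
```

Call:
{"op": "carry_out", "data": {"plan": [{"linear": [0, 0, -0.03], "yaw": 0, "grip": 1}, {"linear": [0, 0, -0.07], "yaw": 0, "grip": 1}, {"linear": [0, 0, -0.09], "yaw": 0, "grip": 1}, {"linear": [0, 0, -0.09], "yaw": 0, "grip": 1}, {"linear": [0, 0, -0.09], "yaw": 0, "grip": 1}]}}

```text
t: 22.68
ee_pos: [601.2, -41.7, 122.4]
tool_rot: [0.024, 1.0, 0.0, -0.001]
contact_force: [1.0, 0.4, -0.6]
width: 0.132
grasp_force: 39.2
```

Run:
```python
from h import *
st(); p,d,c=snap('wrist','w6'); cv2.imwrite('pics/w6b.png',cv2.resize(p[:,60:500,::-1],None,fx=1.4,fy=1.4))
```

```text
t 22.68 tcp [601.2 -41.7 122.4] close 87.2 F [ 1.   0.4 -0.6] w 0.132 gf 39.2 j6 -1.69 tilt [ 0.    -0.001]
```

View pics/w6b.png

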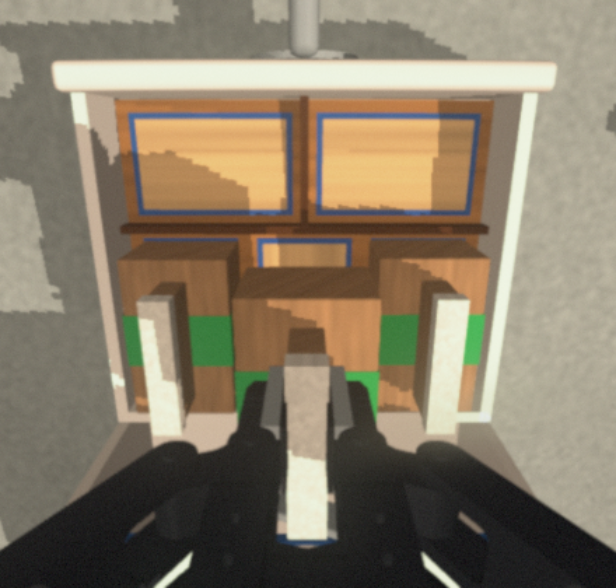

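Call:
{"op": "carry_out", "data": {"plan": [{"linear": [0.001, -0.002, -0.04], "yaw": 0, "grip": 1}, {"linear": [0.001, -0.002, -0.075], "yaw": 0, "grip": 1}, {"linear": [0.001, -0.002, -0.1], "yaw": 0, "grip": 1}, {"linear": [0.001, -0.002, -0.11], "yaw": 0, "grip": 1}, {"linear": [0.001, -0.002, -0.114], "yaw": 0, "grip": 1}]}}

```text
t: 23.15
ee_pos: [602.3, -43.1, 65.6]
tool_rot: [0.024, 1.0, 0.0, -0.001]
contact_force: [0.3, -0.4, -1.9]
width: 0.132
grasp_force: 39.2
```

Call:
{"op": "carry_out", "data": {"plan": [{"linear": [0, 0, 0], "yaw": 0, "grip": 1}, {"linear": [0, 0, -0.001], "yaw": 0, "grip": 1}, {"linear": [0, 0, -0.001], "yaw": 0, "grip": 0.4}, {"linear": [0, 0, 0], "yaw": 0, "grip": 0.4}, {"linear": [0, 0, 0], "yaw": 0, "grip": 0.4}]}}

```text
t: 23.57
ee_pos: [603.5, -43.5, 67.5]
tool_rot: [0.024, 1.0, -0.0, 0.001]
contact_force: [0.4, 0.6, -0.2]
width: 0.303
grasp_force: 0.0
```

Call:
{"op": "carry_out", "data": {"plan": [{"linear": [0, 0, 0.02], "yaw": 0, "grip": 0.4}, {"linear": [0, 0, 0.08], "yaw": 0, "grip": 0.4}, {"linear": [0, 0, 0.16], "yaw": 0, "grip": 0.4}, {"linear": [0, 0, 0.24], "yaw": 0, "grip": 0.4}, {"linear": [0, 0, 0.3], "yaw": 0, "grip": -0.3}]}}

```text
t: 23.98
ee_pos: [603.4, -43.4, 221.4]
tool_rot: [0.024, 1.0, -0.0, 0.003]
contact_force: [0.2, 0.1, 0.7]
width: 0.429
grasp_force: 0.0
```

Run:
```python
from cart import *
st(); snap('top','top6'); cartons('top6')
```

```text
t 23.98 tcp [603.4 -43.4 221.4] close 87.2 F [0.2 0.1 0.7] w 0.429 gf 0.0 j6 -1.69 tilt [-0.     0.003]
ridge [612.7  31. ] mean [612.8  31.9  59.8] [17. 76.] ang 178.2 rect 86.7
ridge [582.2 -43.1] mean [582.8 -40.7  63.5] [53. 30.] ang 73.1 rect 71.1
ridge [587. -95.] mean [585.8 -93.8  69. ] [33. 35.] ang 155.1 rect 87.0
ridge [495. 341.] mean [494.8 340.   68.1] [13. 62.] ang 122.7 rect 32.9
```

Call:
{"op": "carry_out", "data": {"plan": [{"linear": [-0.012, 0.04, 0], "yaw": -0.02, "grip": -0.3}, {"linear": [-0.026, 0.09, 0], "yaw": -0.04, "grip": -0.3}, {"linear": [-0.04, 0.14, 0], "yaw": -0.06, "grip": -0.3}, {"linear": [-0.056, 0.2, 0], "yaw": -0.08, "grip": -0.3}, {"linear": [-0.0725, 0.256, 0], "yaw": -0.1, "grip": -0.3}]}}

```text
t: 24.45
ee_pos: [566.1, 85.7, 217.1]
tool_rot: [0.182, 0.983, 0.0, 0.001]
contact_force: [0.8, -0.3, -0.3]
width: 0.648
grasp_force: 0.0
```

Call:
{"op": "carry_out", "data": {"plan": [{"linear": [-0.017, 0.06, -0.01], "yaw": -0.02, "grip": -0.3}, {"linear": [-0.034, 0.12, -0.03], "yaw": -0.04, "grip": -0.3}, {"linear": [-0.05, 0.18, -0.05], "yaw": -0.06, "grip": -0.3}, {"linear": [-0.068, 0.24, -0.07], "yaw": -0.08, "grip": -0.3}, {"linear": [-0.0835, 0.296, -0.09], "yaw": -0.102, "grip": -0.3}]}}

```text
t: 24.87
ee_pos: [524.1, 234.4, 171.8]
tool_rot: [0.336, 0.942, 0.001, 0.001]
contact_force: [0.4, 0.6, -0.3]
width: 0.65
grasp_force: 0.0
```

Call:
{"op": "carry_out", "data": {"plan": [{"linear": [-0.017, 0.06, -0.02], "yaw": -0.02, "grip": -0.3}, {"linear": [-0.034, 0.12, -0.04], "yaw": -0.045, "grip": -0.3}, {"linear": [-0.05, 0.17, -0.06], "yaw": -0.07, "grip": -0.3}, {"linear": [-0.06, 0.21, -0.06], "yaw": -0.101, "grip": -0.3}, {"linear": [-0.061, 0.216, -0.06], "yaw": -0.101, "grip": -0.3}]}}

```text
t: 25.28
ee_pos: [492.4, 343.9, 140.8]
tool_rot: [0.479, 0.878, 0.0, -0.001]
contact_force: [0.0, 0.1, 1.0]
width: 0.649
grasp_force: 0.0
```

Call:
{"op": "carry_out", "data": {"plan": [{"linear": [0, 0, 0], "yaw": 0, "grip": -0.3}, {"linear": [0, 0, 0], "yaw": 0, "grip": -0.3}, {"linear": [0, 0, 0], "yaw": 0, "grip": -0.3}, {"linear": [0, 0, 0], "yaw": 0, "grip": -0.3}, {"linear": [0, 0, 0], "yaw": 0, "grip": -0.3}]}}

```text
t: 25.7
ee_pos: [494.8, 339.7, 141.7]
tool_rot: [0.48, 0.877, 0.0, 0.0]
contact_force: [-0.6, 0.3, 0.9]
width: 0.651
grasp_force: 0.0
```

Run:
```python
from h import *
st(); snap('top','top7')
```

```text
t 25.7 tcp [494.8 339.7 141.7] close 32.6 F [-0.6  0.3  0.9] w 0.651 gf 0.0 j6 -0.06 tilt [0. 0.]
```

Over B. While here, I'll check the filled drawer from the top view, then descend 97 mm.

Call:
{"op": "carry_out", "data": {"plan": [{"linear": [0, 0.002, -0.06], "yaw": 0, "grip": -0.3}, {"linear": [0, 0.002, -0.12], "yaw": 0, "grip": -0.3}, {"linear": [0, 0.002, -0.165], "yaw": 0, "grip": -0.3}, {"linear": [0, 0.002, -0.188], "yaw": 0, "grip": -0.3}, {"linear": [0, 0.002, -0.195], "yaw": 0, "grip": -0.3}]}}

```text
t: 26.17
ee_pos: [492.7, 340.3, 40.7]
tool_rot: [0.48, 0.877, -0.002, -0.001]
contact_force: [-0.4, -0.2, 0.4]
width: 0.648
grasp_force: 0.0
```

Call:
{"op": "carry_out", "data": {"plan": [{"linear": [0, 0, 0], "yaw": 0, "grip": -0.3}, {"linear": [0, 0, 0], "yaw": 0, "grip": 1}, {"linear": [0, 0, 0], "yaw": 0, "grip": 1}, {"linear": [0, 0, 0], "yaw": 0, "grip": 1}, {"linear": [0, 0, 0], "yaw": 0, "grip": 1}]}}

```text
t: 26.58
ee_pos: [495.2, 342.3, 45.5]
tool_rot: [0.479, 0.878, 0.001, 0.001]
contact_force: [-0.4, 0.2, 4.7]
width: 0.132
grasp_force: 40.8
```

Call:
{"op": "carry_out", "data": {"plan": [{"linear": [0, 0, 0], "yaw": 0, "grip": 1}, {"linear": [0, 0, 0], "yaw": 0, "grip": 1}, {"linear": [0, 0, 0], "yaw": 0, "grip": 1}, {"linear": [0, 0, 0], "yaw": 0, "grip": 1}, {"linear": [0, 0, 0], "yaw": 0, "grip": 1}]}}

```text
t: 27.0
ee_pos: [495.3, 342.3, 45.5]
tool_rot: [0.479, 0.878, 0.001, 0.001]
contact_force: [1.0, -0.4, 6.6]
width: 0.131
grasp_force: 41.1
```

Call:
{"op": "carry_out", "data": {"plan": [{"linear": [0, 0, 0.02], "yaw": 0, "grip": 1}, {"linear": [0, 0, 0.06], "yaw": 0, "grip": 1}, {"linear": [0, 0, 0.12], "yaw": 0, "grip": 1}, {"linear": [0, 0, 0.19], "yaw": 0, "grip": 1}, {"linear": [0, 0, 0.24], "yaw": 0, "grip": 1}]}}

```text
t: 27.42
ee_pos: [494.1, 341.7, 166.1]
tool_rot: [0.479, 0.878, 0.0, 0.0]
contact_force: [0.5, 0.7, -0.5]
width: 0.131
grasp_force: 40.2
```

Run:
```python
from h import *
p,d,c=load('top7'); W=cloud(d,c)
m=(W[...,2]>76)&(W[...,2]<105)&(W[...,0]<655)&(W[...,0]>560)&(W[...,1]>-140)&(W[...,1]<60)
n,l,s,ce=cv2.connectedComponentsWithStats(m.astype(np.uint8))
for i in range(1,n):
    if s[i,4]>15:
        q=W[l==i]; R=cv2.minAreaRect(q[:,:2].astype(np.float32)); print(np.round(R[0],1),np.round(R[1],1),round(R[2],1),q[:,2].mean().round(1))
```

```text
[613.2  14.8] [11.1 60.3] 86.1 89.2
[611.1 -46. ] [11.4 63.3] 89.6 89.4
[ 608.9 -105. ] [12.4 59.8] 89.5 90.0
```

Call:
{"op": "carry_out", "data": {"plan": [{"linear": [0.004, -0.03, 0], "yaw": -0.012, "grip": 1}, {"linear": [0.01, -0.08, 0], "yaw": -0.026, "grip": 1}, {"linear": [0.017, -0.14, 0], "yaw": -0.04, "grip": 1}, {"linear": [0.024, -0.2, 0], "yaw": -0.055, "grip": 1}, {"linear": [0.032, -0.26, 0], "yaw": -0.07, "grip": 1}]}}

```text
t: 27.83
ee_pos: [509.0, 209.7, 162.0]
tool_rot: [0.574, 0.819, -0.001, -0.001]
contact_force: [0.2, 0.1, -1.2]
width: 0.134
grasp_force: 40.1
```

Call:
{"op": "carry_out", "data": {"plan": [{"linear": [0.007, -0.06, 0], "yaw": -0.014, "grip": 1}, {"linear": [0.014, -0.12, 0], "yaw": -0.028, "grip": 1}, {"linear": [0.021, -0.17, 0], "yaw": -0.042, "grip": 1}, {"linear": [0.027, -0.22, 0], "yaw": -0.056, "grip": 1}, {"linear": [0.032, -0.26, 0], "yaw": -0.07, "grip": 1}]}}

```text
t: 28.25
ee_pos: [525.0, 79.1, 162.1]
tool_rot: [0.661, 0.75, -0.001, -0.001]
contact_force: [0.1, -0.1, -1.6]
width: 0.133
grasp_force: 40.1
```

Call:
{"op": "carry_out", "data": {"plan": [{"linear": [0.005, -0.05, 0], "yaw": -0.014, "grip": 1}, {"linear": [0.01, -0.09, 0], "yaw": -0.03, "grip": 1}, {"linear": [0.015, -0.12, 0], "yaw": -0.045, "grip": 1}, {"linear": [0.018, -0.14, 0], "yaw": -0.057, "grip": 1}, {"linear": [0.018, -0.148, 0], "yaw": -0.057, "grip": 1}]}}

```text
t: 28.67
ee_pos: [534.5, 6.0, 162.4]
tool_rot: [0.725, 0.689, -0.001, -0.001]
contact_force: [-0.1, 0.6, -1.1]
width: 0.133
grasp_force: 40.1
```

Call:
{"op": "carry_out", "data": {"plan": [{"linear": [0, 0, -0.03], "yaw": 0, "grip": 1}, {"linear": [0, 0, -0.07], "yaw": 0, "grip": 1}, {"linear": [0, 0, -0.08], "yaw": 0, "grip": 1}, {"linear": [0, 0, -0.08], "yaw": 0, "grip": 1}, {"linear": [0, 0, -0.08], "yaw": 0, "grip": 1}]}}

```text
t: 29.08
ee_pos: [534.8, 8.2, 123.5]
tool_rot: [0.724, 0.69, -0.0, -0.0]
contact_force: [0.5, 0.3, -1.6]
width: 0.131
grasp_force: 40.0
```

Run:
```python
from h import *
st(); p,d,c=snap('wrist','w7'); cv2.imwrite('pics/w7b.png',cv2.resize(p[:,60:500,::-1],None,fx=1.4,fy=1.4))
```

```text
t 29.08 tcp [534.8   8.2 123.5] close -2.7 F [ 0.5  0.3 -1.6] w 0.131 gf 40.0 j6 -0.04 tilt [-0. -0.]
```

View pics/w7b.png

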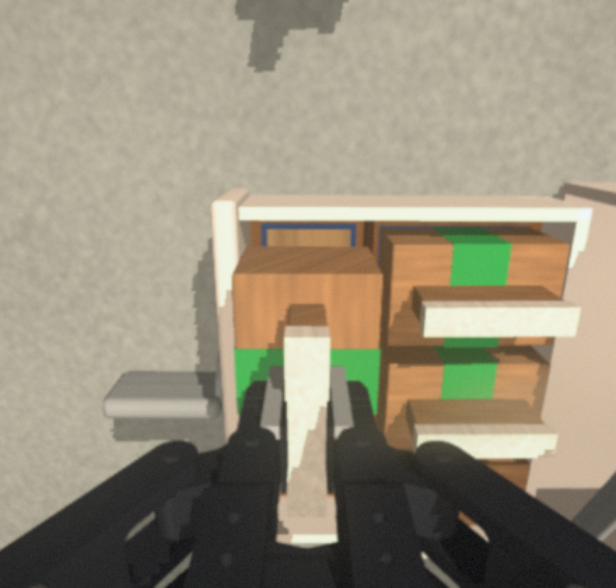

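Run:
```python
from h import *
p,d,c=load('w7'); K=np.array(c['intrinsics']);T=np.array(c['pose'])
def ray(a,b,z):
    s=cv2.undistortPoints(np.array([[[60+a/1.4,b/1.4]]],float),K,np.array([c['k1'],0,0,0.])).ravel(); dd=T[:3,:3]@[s[0],s[1],1]; return (T[:3,3]+dd*(z-T[2,3])/dd[2]).round(1)
print('carton end top',ray(236,273,118),ray(380,273,118),'ridge end',ray(308,327,148)); print('outline end',ray(263,227,20),ray(355,227,20))
print('back L carton top corner',ray(388,235,20),ray(388,270,60))
```

```text
carton end top [514.8  48.3 118. ] [561.7  46.1 118. ] ridge end [537.9  40.8 148. ]
outline end [514.7  44.5  20. ] [563.   42.3  20. ]
back L carton top corner [580.3  37.2  20. ] [573.9  29.8  60. ]
```

Run:
```python
from h import *
p,d,c=load('w7'); W=cloud(d,c)
for u in (60+int(260/1.4),60+int(308/1.4),60+int(350/1.4)):
    print(u,[(v,*W[v,u].round(1),*p[v,u].tolist()) for v in range(140,246,3)])
```

```text
245 [(140, np.float64(513.1), np.float64(59.8), np.float64(12.8), 212, 191, 166), (143, np.float64(514.6), np.float64(59.7), np.float64(28.7), 211, 188, 165), (146, np.float64(516.1), np.float64(59.7), np.float64(43.7), 210, 189, 165), (149, np.float64(516.6), np.float64(58.6), np.float64(49.6), 240, 243, 225), (152, np.float64(516.5), np.float64(56.8), np.float64(50.3), 240, 244, 225), (155, np.float64(516.4), np.float64(55.0), np.float64(51.0), 241, 244, 226), (158, np.float64(513.0), np.float64(47.9), np.float64(21.2), 154, 122, 89), (161, np.float64(512.7), np.float64(45.4), np.float64(19.9), 133, 96, 72), (164, np.float64(512.4), np.float64(43.1), np.float64(19.3), 135, 98, 73), (167, np.float64(512.4), np.float64(41.2), np.float64(20.8), 134, 96, 68), (170, np.float64(512.1), np.float64(38.7), np.float64(19.8), 135, 97, 68), (173, np.float64(512.0), np.float64(36.6), np.float64(20.4), 132, 94, 63), (176, np.float64(518.7), np.float64(48.2), np.float64(80.7), 141, 104, 70), (179, np.float64(519.4), np.float64(48.2), np.float64(87.8), 143, 106, 73), (182, np.float64(519.9), np.fl
[... 6515 characters left out ...]
, 93), (221, np.float64(551.7), np.float64(34.1), np.float64(118.6), 210, 150, 100), (224, np.float64(551.8), np.float64(31.8), np.float64(116.6), 207, 146, 94), (227, np.float64(551.8), np.float64(30.5), np.float64(117.1), 208, 149, 98), (230, np.float64(551.7), np.float64(29.2), np.float64(117.8), 206, 147, 96), (233, np.float64(551.6), np.float64(28.1), np.float64(118.7), 206, 146, 95), (236, np.float64(551.7), np.float64(25.9), np.float64(117.2), 202, 145, 95), (239, np.float64(551.7), np.float64(24.2), np.float64(116.9), 200, 144, 94), (242, np.float64(551.6), np.float64(23.0), np.float64(117.8), 202, 146, 96), (245, np.float64(551.5), np.float64(21.5), np.float64(118.0), 196, 142, 92)]
```

Call:
{"op": "carry_out", "data": {"plan": [{"linear": [0.001, -0.003, -0.03], "yaw": 0, "grip": 1}, {"linear": [0.001, -0.003, -0.07], "yaw": 0, "grip": 1}, {"linear": [0.001, -0.003, -0.1], "yaw": 0, "grip": 1}, {"linear": [0.001, -0.003, -0.111], "yaw": 0, "grip": 1}, {"linear": [0.001, -0.003, -0.116], "yaw": 0, "grip": 1}]}}

```text
t: 29.55
ee_pos: [535.5, 6.4, 65.5]
tool_rot: [0.724, 0.69, -0.0, -0.0]
contact_force: [-0.5, -0.0, -0.8]
width: 0.13
grasp_force: 40.0
```

Call:
{"op": "carry_out", "data": {"plan": [{"linear": [0, 0, 0], "yaw": 0, "grip": 1}, {"linear": [0, 0, -0.002], "yaw": 0, "grip": 1}, {"linear": [0, 0, -0.002], "yaw": 0, "grip": 0.4}, {"linear": [0, 0, 0], "yaw": 0, "grip": 0.4}, {"linear": [0, 0, 0], "yaw": 0, "grip": 0.4}]}}

```text
t: 29.97
ee_pos: [536.6, 6.1, 67.1]
tool_rot: [0.724, 0.69, 0.001, 0.001]
contact_force: [-0.4, -0.4, -0.4]
width: 0.299
grasp_force: 0.0
```

Call:
{"op": "carry_out", "data": {"plan": [{"linear": [0, 0, 0.02], "yaw": 0, "grip": 0.4}, {"linear": [0, 0, 0.08], "yaw": 0, "grip": 0.4}, {"linear": [-0.05, 0, 0.16], "yaw": 0.04, "grip": 0.4}, {"linear": [-0.08, 0, 0.24], "yaw": 0.08, "grip": 0.4}, {"linear": [-0.12, 0, 0.32], "yaw": 0.12, "grip": 0.4}]}}

```text
t: 30.38
ee_pos: [479.1, 6.2, 219.6]
tool_rot: [0.58, 0.814, 0.0, 0.0]
contact_force: [0.7, -0.3, 0.4]
width: 0.303
grasp_force: 0.0
```

Call:
{"op": "carry_out", "data": {"plan": [{"linear": [-0.04, -0.02, 0], "yaw": 0.04, "grip": 0.2}, {"linear": [-0.08, -0.04, 0], "yaw": 0.08, "grip": 0.2}, {"linear": [-0.1, -0.06, 0], "yaw": 0.12, "grip": 0.2}, {"linear": [-0.1, -0.06, 0], "yaw": 0.16, "grip": 0.2}, {"linear": [-0.1, -0.07, 0], "yaw": 0.2, "grip": 0.2}]}}

```text
t: 30.8
ee_pos: [429.4, -28.8, 218.9]
tool_rot: [0.302, 0.953, 0.0, 0.001]
contact_force: [-0.4, 0.4, 0.3]
width: 0.402
grasp_force: 0.0
```

Call:
{"op": "carry_out", "data": {"plan": [{"linear": [0, -0.02, 0], "yaw": 0.04, "grip": 0.2}, {"linear": [0, -0.02, 0], "yaw": 0.08, "grip": 0.2}, {"linear": [0, -0.02, 0], "yaw": 0.12, "grip": 0.2}, {"linear": [0, -0.02, 0], "yaw": 0.16, "grip": 0.2}, {"linear": [0, -0.02, 0], "yaw": 0.18, "grip": 0.2}]}}

```text
t: 31.22
ee_pos: [429.9, -39.0, 218.4]
tool_rot: [0.024, 1.0, -0.0, 0.001]
contact_force: [-0.5, 0.8, 0.6]
width: 0.398
grasp_force: 0.0
```

Run:
```python
from h import *
st(); p,d,c=snap('wrist','w8'); cv2.imwrite('pics/w8b.png',cv2.resize(p[:,60:500,::-1],None,fx=1.4,fy=1.4))
snap('top','top8')
p,d,c=load('top8'); W=cloud(d,c)
m=(W[...,2]>76)&(W[...,2]<105)&(W[...,0]<655)&(W[...,0]>480)&(W[...,1]>-140)&(W[...,1]<60)
n,l,s,ce=cv2.connectedComponentsWithStats(m.astype(np.uint8))
for i in range(1,n):
    if s[i,4]>15:
        q=W[l==i]; R=cv2.minAreaRect(q[:,:2].astype(np.float32)); print(np.round(R[0],1),np.round(R[1],1),round(R[2],1),q[:,2].mean().round(1))
```

```text
t 31.22 tcp [429.9 -39.  218.4] close 87.2 F [-0.5  0.8  0.6] w 0.398 gf 0.0 j6 -1.74 tilt [-0.     0.001]
[613.3  14.8] [11.  60.8] 86.2 89.5
[611.1 -46. ] [11.5 61.8] 89.6 89.9
[ 609.  -104.9] [11.8 59.8] 89.3 89.6
[536.3   4.2] [59.6 11.8] 85.9 90.7
```

View pics/w8b.png

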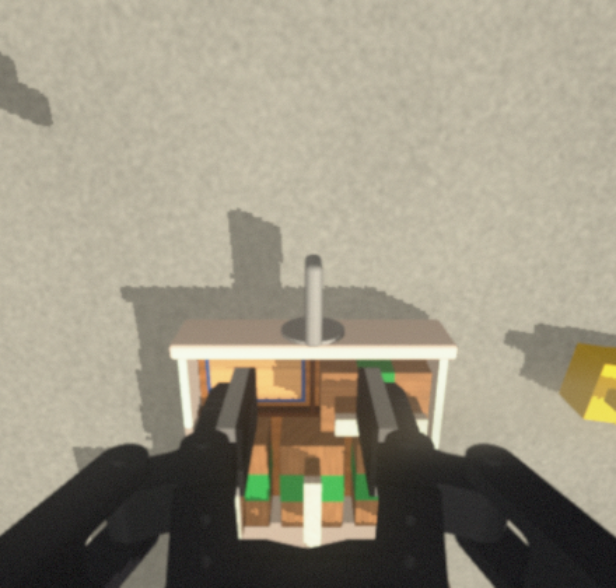

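Call:
{"op": "carry_out", "data": {"plan": [{"linear": [-0.05, 0.008, 0], "yaw": 0, "grip": 1}, {"linear": [-0.1, 0.01, -0.03], "yaw": 0, "grip": 1}, {"linear": [-0.1, 0.01, -0.1], "yaw": 0, "grip": 1}, {"linear": [-0.1, 0.01, -0.17], "yaw": 0, "grip": 1}, {"linear": [-0.1, 0.01, -0.24], "yaw": 0, "grip": 1}]}}

```text
t: 31.73
ee_pos: [380.4, -34.0, 97.5]
tool_rot: [0.028, 1.0, -0.0, 0.002]
contact_force: [1.1, 0.3, 0.8]
width: -0.003
grasp_force: 0.0
```

Call:
{"op": "carry_out", "data": {"plan": [{"linear": [0, 0, -0.06], "yaw": 0, "grip": 1}, {"linear": [0, 0, -0.1], "yaw": 0, "grip": 1}, {"linear": [0, 0, -0.125], "yaw": 0, "grip": 1}, {"linear": [0, 0, -0.13], "yaw": 0, "grip": 1}, {"linear": [0, 0, -0.13], "yaw": 0, "grip": 1}]}}

```text
t: 32.15
ee_pos: [379.4, -33.7, 31.9]
tool_rot: [0.027, 1.0, 0.0, -0.001]
contact_force: [0.2, -0.4, 0.2]
width: 0.003
grasp_force: 0.0
```

Run:
```python
from h import *
st()
p,d,c=load('w8'); W=cloud(d,c); print('tip',px(W,60+int(313/1.4),int(262/1.4)),'mid',px(W,60+int(313/1.4),int(300/1.4)))
for t,n in (('top0','sh'),('top8','now')):
    p,d,c=load(t); W=cloud(d,c); m=(W[...,2]>113)&(W[...,2]<127)&(abs(W[...,1]+60)<120)&(W[...,0]>640)&(W[...,0]<700)
    e=[W[:,u][m[:,u]][:,0].min().round(1) for u in range(278,330,8) if m[:,u].any()]; print(n,e)
```

```text
t 32.15 tcp [379.4 -33.7  31.9] close 86.9 F [ 0.2 -0.4  0.2] w 0.003 gf 0.0 j6 -1.75 tilt [ 0.    -0.001]
tip [430.4 -35.7  55.3] mid [454.1 -36.8  63.9]
sh [np.float64(675.3), np.float64(675.4), np.float64(653.2), np.float64(671.2), np.float64(668.2), np.float64(667.3)]
now [np.float64(675.4), np.float64(675.2), np.float64(652.9), np.float64(653.8), np.float64(668.0), np.float64(671.2)]
```

Call:
{"op": "carry_out", "data": {"plan": [{"linear": [0.025, -0.002, 0], "yaw": 0.001, "grip": 1}, {"linear": [0.045, -0.004, 0], "yaw": 0.001, "grip": 1}, {"linear": [0.06, -0.004, 0], "yaw": 0.001, "grip": 1}, {"linear": [0.07, -0.005, 0], "yaw": 0.001, "grip": 1}, {"linear": [0.08, -0.005, 0], "yaw": 0.001, "grip": 1}]}}

```text
t: 32.57
ee_pos: [420.4, -36.5, 32.9]
tool_rot: [0.025, 1.0, -0.0, -0.0]
contact_force: [-3.4, 0.1, 2.2]
width: -0.0
grasp_force: 1.4
```

Call:
{"op": "carry_out", "data": {"plan": [{"linear": [0.014, -0.001, 0], "yaw": 0, "grip": 1}, {"linear": [0.03, -0.001, 0], "yaw": 0, "grip": 1}, {"linear": [0.048, -0.002, 0], "yaw": 0, "grip": 1}, {"linear": [0.066, -0.003, 0], "yaw": 0, "grip": 1}, {"linear": [0.084, -0.004, 0], "yaw": 0, "grip": 1}]}}

```text
t: 32.98
ee_pos: [462.6, -38.3, 32.0]
tool_rot: [0.025, 1.0, 0.0, -0.0]
contact_force: [-1.7, 0.9, 1.4]
width: -0.0
grasp_force: 1.2
```

Call:
{"op": "carry_out", "data": {"plan": [{"linear": [0.018, -0.001, 0], "yaw": 0, "grip": 1}, {"linear": [0.036, -0.002, 0], "yaw": 0, "grip": 1}, {"linear": [0.054, -0.003, 0], "yaw": 0, "grip": 1}, {"linear": [0.072, -0.004, 0], "yaw": 0, "grip": 1}, {"linear": [0.09, -0.005, 0], "yaw": 0, "grip": 1}]}}

```text
t: 33.4
ee_pos: [507.7, -40.5, 32.0]
tool_rot: [0.025, 1.0, 0.0, -0.0]
contact_force: [-2.9, 1.5, 0.1]
width: -0.001
grasp_force: 1.2
```

Run:
```python
from h import *
st()
p,d,c=snap('wrist','w9'); cv2.imwrite('pics/w9b.png',p[:,:,::-1])
```

```text
t 33.4 tcp [507.7 -40.5  32. ] close 87.1 F [-2.9  1.5  0.1] w -0.001 gf 1.2 j6 -1.71 tilt [ 0. -0.]
```

View pics/w9b.png

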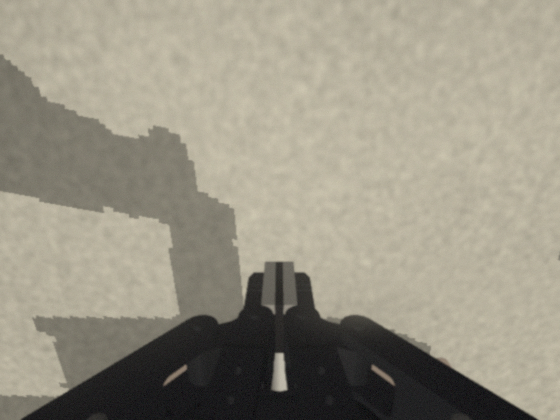

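Call:
{"op": "carry_out", "data": {"plan": [{"linear": [0.018, -0.001, 0], "yaw": 0, "grip": 1}, {"linear": [0.036, -0.002, 0], "yaw": 0, "grip": 1}, {"linear": [0.054, -0.003, 0], "yaw": 0, "grip": 1}, {"linear": [0.072, -0.004, 0], "yaw": 0, "grip": 1}, {"linear": [0.09, -0.005, 0], "yaw": 0, "grip": 1}]}}

```text
t: 33.87
ee_pos: [552.7, -43.2, 32.1]
tool_rot: [0.025, 1.0, 0.0, -0.0]
contact_force: [-1.7, 0.6, 0.5]
width: 0.001
grasp_force: 1.2
```

Call:
{"op": "carry_out", "data": {"plan": [{"linear": [0.014, -0.001, 0], "yaw": 0, "grip": 1}, {"linear": [0.028, -0.001, 0], "yaw": 0, "grip": 1}, {"linear": [0.04, -0.002, 0], "yaw": 0, "grip": 1}, {"linear": [0.05, -0.002, 0], "yaw": 0, "grip": 1}, {"linear": [0.06, -0.003, 0], "yaw": 0, "grip": 1}]}}

```text
t: 34.28
ee_pos: [582.3, -44.9, 32.1]
tool_rot: [0.025, 1.0, 0.0, -0.0]
contact_force: [-2.3, 0.9, -0.1]
width: -0.0
grasp_force: 1.1
```

Call:
{"op": "carry_out", "data": {"plan": [{"linear": [0.006, 0, 0], "yaw": 0, "grip": 1}, {"linear": [0.012, -0.001, 0], "yaw": 0, "grip": 1}, {"linear": [0.016, -0.001, 0], "yaw": 0, "grip": 1}, {"linear": [0.02, -0.001, 0], "yaw": 0, "grip": 1}, {"linear": [0.02, -0.001, 0], "yaw": 0, "grip": 1}]}}

```text
t: 34.7
ee_pos: [591.2, -45.4, 32.2]
tool_rot: [0.025, 1.0, -0.0, -0.001]
contact_force: [-4.5, 0.5, 2.7]
width: -0.005
grasp_force: 2.2
```

Call:
{"op": "carry_out", "data": {"plan": [{"linear": [0.004, 0, 0], "yaw": 0, "grip": 1}, {"linear": [0.008, 0, 0], "yaw": 0, "grip": 1}, {"linear": [0.012, -0.001, 0], "yaw": 0, "grip": 1}, {"linear": [0.012, -0.001, 0], "yaw": 0, "grip": 1}, {"linear": [0.012, -0.001, 0], "yaw": 0, "grip": 1}]}}

```text
t: 35.12
ee_pos: [591.1, -45.3, 32.2]
tool_rot: [0.025, 1.0, 0.0, -0.008]
contact_force: [-21.8, 0.9, 12.8]
width: 0.004
grasp_force: 11.1
```

Call:
{"op": "carry_out", "data": {"plan": [{"linear": [-0.02, 0.001, 0], "yaw": 0, "grip": 1}, {"linear": [-0.06, 0.003, 0], "yaw": 0, "grip": 1}, {"linear": [-0.1, 0.005, 0.04], "yaw": 0, "grip": 1}, {"linear": [-0.12, 0.006, 0.12], "yaw": 0, "grip": 1}, {"linear": [-0.12, 0.006, 0.2], "yaw": 0, "grip": 1}]}}

```text
t: 35.53
ee_pos: [535.0, -42.4, 131.2]
tool_rot: [0.025, 1.0, 0.0, -0.002]
contact_force: [2.0, 0.3, 0.4]
width: 0.004
grasp_force: 0.0
```

Call:
{"op": "carry_out", "data": {"plan": [{"linear": [0, 0, 0.08], "yaw": 0, "grip": 1}, {"linear": [0, 0, 0.16], "yaw": 0, "grip": 1}, {"linear": [0, 0, 0.24], "yaw": 0, "grip": 1}, {"linear": [0, 0, 0.32], "yaw": 0, "grip": 1}, {"linear": [0, 0, 0.34], "yaw": 0, "grip": 1}]}}

```text
t: 35.95
ee_pos: [540.6, -43.3, 311.5]
tool_rot: [0.025, 1.0, -0.001, 0.008]
contact_force: [0.4, -0.9, 1.9]
width: -0.001
grasp_force: 0.0
```

Run:
```python
from h import *
st()
for cam,t in (('wrist','w10'),('top','top10'),('side','side10')):
    p,d,c=snap(cam,t); W=cloud(d,c); hsv=cv2.cvtColor(p,cv2.COLOR_RGB2HSV)
    m=(cv2.inRange(hsv,(0,170,60),(6,255,255))|cv2.inRange(hsv,(174,170,60),(180,255,255)))>0
    m&=(W[...,2]>140)&(W[...,2]<230)&(W[...,0]>640)
    q=W[m]; 
    if len(q)<4: print(cam,'none'); continue
    from scipy.optimize import least_squares
    r=least_squares(lambda a:np.linalg.norm(q-a,axis=1)-13,q.mean(0)-[0,0,8],loss='soft_l1'); print(cam,len(q),'mean',q.mean(0).round(1),'ball',r.x.round(1),'min',q.min(0).round(1),'max',q.max(0).round(1))
p,d,c=load('w10'); cv2.imwrite('pics/w10b.png',p[:,:,::-1])
```

```text
t 35.95 tcp [540.6 -43.3 311.5] close 87.1 F [ 0.4 -0.9  1.9] w -0.001 gf 0.0 j6 -1.7 tilt [-0.001  0.008]
wrist none
top 33 mean [704.1  18.  199.7] ball [706.5  18.6 190.5] min [694.9   7.4 190.6] max [712.5  28.  205.8]
side 13 mean [704.1  12.8 200.8] ball [712.    7.  203.7] min [697.1   0.7 194.2] max [712.9  22.8 208.9]
```

View pics/w10b.png

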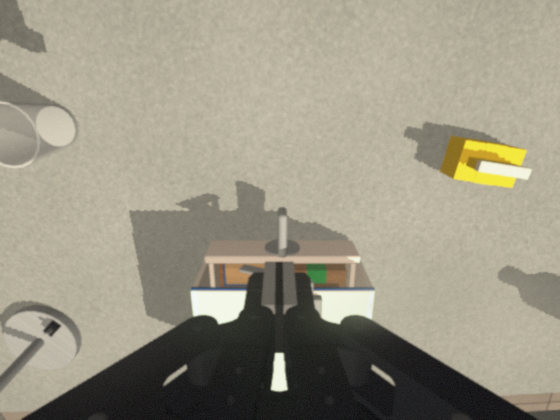

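Call:
{"op": "carry_out", "data": {"plan": [{"linear": [0.03, 0.03, 0.02], "yaw": 0, "grip": 1}, {"linear": [0.08, 0.07, 0.02], "yaw": 0, "grip": 1}, {"linear": [0.14, 0.12, 0.02], "yaw": 0, "grip": 1}, {"linear": [0.2, 0.17, 0.02], "yaw": 0, "grip": 1}, {"linear": [0.26, 0.22, 0.02], "yaw": 0, "grip": 1}]}}

```text
t: 36.52
ee_pos: [668.5, 68.2, 308.3]
tool_rot: [0.026, 1.0, -0.0, -0.002]
contact_force: [0.7, 0.2, -0.3]
width: -0.003
grasp_force: 0.0
```

Call:
{"op": "carry_out", "data": {"plan": [{"linear": [0.04, 0.016, 0], "yaw": 0, "grip": 1}, {"linear": [0.067, 0.016, -0.04], "yaw": 0, "grip": 1}, {"linear": [0.067, 0.016, -0.1], "yaw": 0, "grip": 1}, {"linear": [0.067, 0.016, -0.15], "yaw": 0, "grip": 1}, {"linear": [0.067, 0.016, -0.18], "yaw": 0, "grip": 1}]}}

```text
t: 36.93
ee_pos: [699.5, 75.3, 213.1]
tool_rot: [0.025, 1.0, -0.0, -0.006]
contact_force: [0.1, 0.5, -0.0]
width: -0.002
grasp_force: 0.0
```

Call:
{"op": "carry_out", "data": {"plan": [{"linear": [0, 0, 0], "yaw": 0, "grip": 1}, {"linear": [0, 0, 0], "yaw": 0, "grip": 1}, {"linear": [0, 0, 0], "yaw": 0, "grip": 1}, {"linear": [0, 0, 0], "yaw": 0, "grip": 1}, {"linear": [0, 0, 0], "yaw": 0, "grip": 1}]}}

```text
t: 37.35
ee_pos: [702.0, 75.1, 224.4]
tool_rot: [0.025, 1.0, 0.0, 0.002]
contact_force: [0.6, 0.1, 0.5]
width: -0.001
grasp_force: 0.0
```

Run:
```python
from h import *
st()
p,d,c=load('w10'); W=cloud(d,c); print('tip',px(W,283,211),'root',px(W,283,238),'panel top L/R',px(W,215,258),px(W,345,258))
p,d,c=load('top10'); W=cloud(d,c); m=(W[...,2]>45)&(W[...,2]<75)&(W[...,0]>560)&(W[...,0]<680)&(abs(W[...,1]+46)<100)
e=[(int(u),*W[:,u][m[:,u]].round(0)[[-1]].tolist()[0]) for u in range(270,330,5) if m[:,u].any()]; print(e)
```

```text
t 37.35 tcp [702.   75.1 224.4] close 87.1 F [0.6 0.1 0.5] w -0.001 gf 0.0 j6 -1.49 tilt [0.    0.002]
tip [603.5 -42.1  49.7] root [634.9 -43.7  63.5] panel top L/R [ 661.8 -134.6   57. ] [670.5  36.3  57.4]
[(270, 666.0, 33.0, 58.0), (275, 665.0, 15.0, 59.0), (280, 665.0, -4.0, 60.0), (285, 662.0, -23.0, 52.0), (290, 654.0, -42.0, 60.0), (295, 658.0, -61.0, 55.0), (300, 665.0, -80.0, 57.0), (305, 660.0, -98.0, 65.0), (310, 658.0, -118.0, 51.0), (315, 658.0, -136.0, 54.0)]
```

Call:
{"op": "carry_out", "data": {"plan": [{"linear": [0.004, 0, -0.04], "yaw": 0, "grip": 1}, {"linear": [0.004, 0, -0.08], "yaw": 0, "grip": 1}, {"linear": [0.004, 0, -0.088], "yaw": 0, "grip": 1}, {"linear": [0.004, -0.02, -0.088], "yaw": 0, "grip": 1}, {"linear": [0.004, -0.04, -0.088], "yaw": 0, "grip": 1}]}}

```text
t: 37.77
ee_pos: [703.6, 54.8, 179.2]
tool_rot: [0.025, 1.0, -0.0, 0.001]
contact_force: [0.8, -0.5, 0.7]
width: -0.002
grasp_force: 0.0
```

Call:
{"op": "carry_out", "data": {"plan": [{"linear": [0, -0.012, 0], "yaw": 0, "grip": 1}, {"linear": [0, -0.024, 0], "yaw": 0, "grip": 1}, {"linear": [-0.001, -0.036, 0], "yaw": 0, "grip": 1}, {"linear": [-0.002, -0.048, 0], "yaw": 0, "grip": 1}, {"linear": [-0.002, -0.06, 0], "yaw": 0, "grip": 1}]}}

```text
t: 38.18
ee_pos: [702.6, 24.6, 179.1]
tool_rot: [0.025, 1.0, 0.0, 0.001]
contact_force: [0.5, 2.2, 1.8]
width: 0.003
grasp_force: 0.9
```

Call:
{"op": "carry_out", "data": {"plan": [{"linear": [0, -0.012, 0], "yaw": 0, "grip": 1}, {"linear": [-0.001, -0.024, 0], "yaw": 0, "grip": 1}, {"linear": [-0.001, -0.036, 0], "yaw": 0, "grip": 1}, {"linear": [-0.002, -0.048, 0], "yaw": 0, "grip": 1}, {"linear": [-0.002, -0.06, 0], "yaw": 0, "grip": 1}]}}

```text
t: 38.6
ee_pos: [701.1, -5.6, 177.8]
tool_rot: [0.025, 1.0, -0.0, -0.001]
contact_force: [-1.2, 1.4, 0.2]
width: -0.003
grasp_force: 0.5
```

Moving the catch with about 2 N. Continuing to the stop.

Call:
{"op": "carry_out", "data": {"plan": [{"linear": [0, -0.01, 0], "yaw": 0, "grip": 1}, {"linear": [0, -0.02, 0], "yaw": 0, "grip": 1}, {"linear": [-0.001, -0.03, 0], "yaw": 0, "grip": 1}, {"linear": [-0.001, -0.036, 0], "yaw": 0, "grip": 1}, {"linear": [-0.002, -0.04, 0], "yaw": 0, "grip": 1}]}}

```text
t: 39.02
ee_pos: [700.4, -25.3, 177.9]
tool_rot: [0.025, 1.0, 0.0, -0.0]
contact_force: [0.5, 0.8, -1.3]
width: -0.0
grasp_force: 0.6
```

Call:
{"op": "carry_out", "data": {"plan": [{"linear": [0, -0.006, 0], "yaw": 0, "grip": 1}, {"linear": [0, -0.012, 0], "yaw": 0, "grip": 1}, {"linear": [0, -0.016, 0], "yaw": 0, "grip": 1}, {"linear": [0, -0.02, 0], "yaw": 0, "grip": 1}, {"linear": [0, -0.02, 0], "yaw": 0, "grip": 1}]}}

```text
t: 39.43
ee_pos: [700.3, -31.4, 178.2]
tool_rot: [0.024, 1.0, 0.003, -0.0]
contact_force: [0.4, 9.5, -0.4]
width: 0.001
grasp_force: 4.1
```

Call:
{"op": "carry_out", "data": {"plan": [{"linear": [0, -0.004, 0], "yaw": 0, "grip": 1}, {"linear": [0, -0.008, 0], "yaw": 0, "grip": 1}, {"linear": [0, -0.01, 0], "yaw": 0, "grip": 1}, {"linear": [0, -0.01, 0], "yaw": 0, "grip": 1}, {"linear": [0, -0.01, 0], "yaw": 0, "grip": 1}]}}

```text
t: 39.85
ee_pos: [700.2, -31.8, 178.2]
tool_rot: [0.022, 1.0, 0.006, -0.0]
contact_force: [-0.2, 16.7, 0.0]
width: -0.001
grasp_force: 8.3
```

Call:
{"op": "carry_out", "data": {"plan": [{"linear": [0, 0.03, 0], "yaw": 0, "grip": 1}, {"linear": [0, 0.07, 0], "yaw": 0, "grip": 1}, {"linear": [0, 0.07, 0.06], "yaw": 0, "grip": 1}, {"linear": [0, 0.07, 0.13], "yaw": 0, "grip": 1}, {"linear": [0, 0.07, 0.2], "yaw": 0, "grip": 1}]}}

```text
t: 40.27
ee_pos: [699.8, -4.8, 278.2]
tool_rot: [0.025, 1.0, -0.001, -0.001]
contact_force: [0.1, 0.1, 1.2]
width: 0.003
grasp_force: 0.0
```

Call:
{"op": "carry_out", "data": {"plan": [{"linear": [-0.06, 0.05, 0.03], "yaw": 0, "grip": 1}, {"linear": [-0.12, 0.1, 0.06], "yaw": 0, "grip": 1}, {"linear": [-0.18, 0.15, 0.06], "yaw": 0, "grip": 1}, {"linear": [-0.24, 0.2, 0.06], "yaw": 0, "grip": 1}, {"linear": [-0.3, 0.25, 0.06], "yaw": 0, "grip": 1}]}}

```text
t: 40.68
ee_pos: [549.2, 120.4, 309.2]
tool_rot: [0.026, 1.0, -0.0, 0.001]
contact_force: [0.5, 0.7, 0.1]
width: 0.002
grasp_force: 0.0
```

Call:
{"op": "carry_out", "data": {"plan": [{"linear": [-0.06, 0.05, 0], "yaw": 0, "grip": 1}, {"linear": [-0.12, 0.1, 0], "yaw": 0, "grip": 1}, {"linear": [-0.18, 0.15, 0], "yaw": 0, "grip": 1}, {"linear": [-0.24, 0.2, 0], "yaw": 0, "grip": 1}, {"linear": [-0.3, 0.25, 0], "yaw": 0, "grip": 1}]}}

```text
t: 41.1
ee_pos: [399.1, 245.4, 308.9]
tool_rot: [0.026, 1.0, -0.0, 0.001]
contact_force: [0.8, 0.5, 0.2]
width: 0.0
grasp_force: 0.0
```

Run:
```python
from h import *
st(); p,d,c=snap('top','top11'); q,_,_=snap('side','side11')
W=cloud(d,c); hsv=cv2.cvtColor(p,cv2.COLOR_RGB2HSV); m=(cv2.inRange(hsv,(0,170,60),(6,255,255))|cv2.inRange(hsv,(174,170,60),(180,255,255)))>0
m&=(W[...,2]>140)&(W[...,2]<230)&(W[...,0]>640); print('knob',W[m].mean(0).round(1),W[m].max(0).round(1),W[m].min(0).round(1))
a=cv2.resize(p[80:330,100:500],None,fx=1.9,fy=1.9,interpolation=cv2.INTER_CUBIC)[:,:,:]
b=cv2.resize(q[160:300,180:390],None,fx=2.2,fy=2.2,interpolation=cv2.INTER_CUBIC)
cv2.imwrite('pics/fin.png',np.vstack([cv2.resize(a[:400],(460,300)),cv2.resize(b,(460,300))])[:,:,::-1])
```

```text
t 41.1 tcp [399.1 245.4 308.9] close 87.0 F [0.8 0.5 0.2] w 0.0 gf 0.0 j6 -1.09 tilt [-0.     0.001]
knob [700.3 -58.3 200. ] [708.6 -47.8 209.5] [691.7 -68.5 193. ]
```

View pics/fin.png

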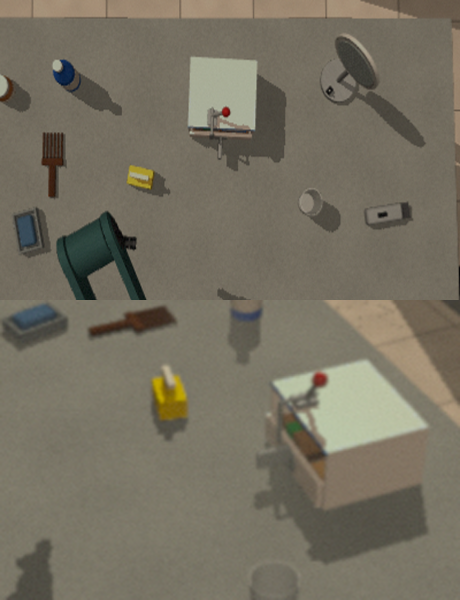

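The knob now leans right at y -58, against its stop, and the drawer is shut. The cup, clipper, dish, pick and yellow carton are where they were. I'll compare the pull's position before and after locking, then hand in.

Run:
```python
from h import *
for t in('top10','top11'):
    p,d,c=load(t); W=cloud(d,c); m=(W[...,2]>50)&(W[...,2]<75)&(W[...,0]>560)&(W[...,0]<650)&(abs(W[...,1]+43)<12); print(t,W[m][:,0].min().round(1),m.sum())
job_done()
```

```text
Traceback (most recent call last):
ValueError: zero-size array to reduction operation minimum which has no identity
```

Run:
```python
from h import *
for t in('top0','top11'):
    p,d,c=load(t); W=cloud(d,c); m=(W[...,2]>50)&(W[...,2]<75)&(W[...,0]>540)&(W[...,0]<650)&(abs(W[...,1]+43)<12); print(t,W[m][:,0].min().round(1),m.sum())
```

```text
top0 570.4 75
top11 601.7 40
```

```bash
python3 -c "from station import job_done; print(job_done())"
```

```text
the job is handed in; nothing more can be done
None
```

I handed the job in at about 41 s of robot time: all four cartons present are in the drawer, three in the back row and one front left. The drawer is pushed shut to its stop and the catch is locked against its stop, with the other items left where they stood. The cartons sat within about 2 mm of their outlines before I pushed the drawer shut; I did not re-measure them afterwards.

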